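# Check filled tubs by weight and pack them in the tilt-out bin

### The arm

A 6-joint arm with a two-finger parallel gripper is mounted at the origin on the work surface. World frame = base frame: x ahead of the robot, y to its left, z up, the work surface at z = 0. Lengths are in m, angles in degrees, forces in N, time in s.
With the tool pointing down it reaches from about 0.325 to 0.9 m from the base axis. Payload 3.5 kg.
Tool frame: the origin (TCP) lies between the finger pads; the fingertips stand nose_length ahead of it and the grasp point (between the pads) lies 6 mm ahead of it (nose_length is the distance from the TCP to the fingertips, in m); z points along the fingers, y is the direction in which the jaws open and shut (so a half turn about z gives the same grasp; the last joint's range is limited). The gripper opens to 85 mm and grips with 20 to 120 N. Pads are 22 mm wide; open, the fingers measure 114 mm over their backs; the gripper's body (76 mm by 85 mm) begins 54 mm behind the grasp point. The pads swing forward as they close: fully open they stand 13 mm farther back than shut.
Start: joints at [-82.987, 15.837, -1.513, 72.651, 0, 84.076], TCP at [0.14, -0.609, 0.226] pointing down, gripper open.
Joint ranges: [-178.77, 178.77], [-48.84, 107.48], [-61.69, 71.31], [-111.58, 123.2], [-90, 87.43], [-180, 180]. Speed limits (degrees/s): [147.25, 147.25, 180, 180, 180, 180].

### API

Orientations are given as [roll, pitch, yaw] about the fixed x, y, z axes, in that order (R = Rz(yaw) Ry(pitch) Rx(roll)).
In Python, from plant import sense, grab_frame, close_job, nose_length gives the robot as it stands. The module is installed in compiled form; this text tells all that it offers.
- The arm moves only by the tool step_arm, never from a script. Its arguments are lists of equal length, an entry for each row: "delta_pos": the shift along the tool's x, y, z in cm, a list of three; "yaw": the turn about the tool's z in degrees. In form: {"delta_pos": [[dx, dy, dz], ...], "yaw": [yaw, ...]}. A call has 1 to 12 rows; each row is the pose to reach, as a shift and turn from the pose commanded when the call began, along the tool's axes at that moment; what a row does not reach only later rows make up. A row lasts 1/10 s, in which the tool goes at most 50 mm and 8.59 degrees, less where a joint would pass 70% of its speed; a pose out of reach is approached as far as the arm can. A call with a gripper value outside its range is refused whole. "claw" is the finger opening in cm, from 0 to 8.54, set as the call begins (left out, the last holds). The fingers move at their own pace and stop on an object; the grip force is fixed at half the most. Time passes only in rows, so rows that repeat a pose let the fingers close. It gives the time, the measured TCP pose, the force and the opening at its end, in the units of the state.
- sense(): the state, without advancing time (a new reading comes with each control period).
- grab_frame(name): name is "side" or "top" or "wrist"; returns a dict with "frame" (480x640x3 uint8, red, green, blue), "intrinsics" (3x3 intrinsics, pixels), "rvec" (rotation vector, rad) and "tvec" (3), from world to camera coordinates, as OpenCV has them. Camera axes: x right, y down, z forward; pixel columns grow to the right and rows downward; lengths in m; the calibration is good to about 2 mm. A picture is of the moment at which its call begins. There is no depth.
- close_job(): hands the job in, once; it reports no verdict.
The state is a dict: "clock": time; "joint_positions": joint angles; "qvel": joint speeds; "joint_efforts": joint torques, N m; "tool_pos": TCP position; "ee_rot": TCP orientation; "wrist_force": force on the tool from outside, world axes, zero at the start; "torque": the same for the moment, N m; "grip_width": finger opening in m.
Only numpy, scipy, OpenCV 4.12 (cv2) and the standard library are available. Lean on these libraries where they do the work, as an engineer would, in place of code of your own. Each camera call takes 0.05 s, during which the arm holds its last target.

### The job

Some of the identical lidded tubs on the packing bench are full (about 360 g) and some were short-filled (about 140 g); lift each to feel which it is. First pull the front of the white tilt-out bin down towards you until it is fully open, then put every full tub into the bin and every short one on the floor of the steel tray (no stacking); when all are put away, push the bin front back up until it is fully shut, and leave the other things on the bench where they are.

Things in the scene. Friction and masses are not known exactly. Their poses are not given: they have to be found in the camera images.
- unit: Fixed white cabinet of the tilt-out bin, 290 mm wide (y), 170 mm deep, roof at 148 mm. Origin on the table at the middle of its front, straight under the bin's hinge line, which runs along y 10 mm above the table; the cabinet extends from x = 0 to +170 mm, the roof's front edge is at x = +20 mm; -x points out of its front.
- bin (a joint): Angle of the tilt-out bin about its hinge at its lower front edge: 0 shut (front upright), 0.70 rad fully open (front leaned out to the unit's -x, the pocket's mouth facing up in front of the cabinet). A stiff hinge (about 3 to 5 N at the upper edge): it stays where it is left.
- bin_edge (a point): Middle of the upper edge of the bin's front panel, which moves with the bin. The panel is 12 mm thick, 290 mm wide, and its upper edge is 180 mm from the hinge: when shut it stands 42 mm proud of the cabinet's roof, so it can be pulled by hooking behind it from above. Axes as the unit's when shut (x inward, z up along the panel).
- bin_pocket (a point): Centre of the floor of the bin's pocket, which moves with the bin: same axes as bin_edge (z away from the pocket's floor), 57 mm inward of and 6 mm above the hinge. The pocket is 252 mm wide inside (y), 110 mm deep (x), with the panel in front and a rear wall 75 mm high.
- tray: Fixed shallow steel tray on the table, 200 mm (x) by 220 mm (y), walls 38 mm high and 4 mm thick. This origin lies on the table 50 mm beyond (+x of) the tray's centre.
- tray_in (a point): Centre of the tray's inner floor, 5 mm above the table; x along its 200 mm side, y along its 220 mm side, z up.
- tub_a: Lidded square tub, opaque white plastic with a grey lid, 54 x 54 x 60 mm, all tubs look the same; either full (320 to 400 g) or short-filled (120 to 160 g), which only lifting it tells. Origin at its centre, 30 mm above the table when it stands; z up through the lid. May be absent.
- tub_b: Lidded square tub, opaque white plastic with a grey lid, 54 x 54 x 60 mm, all tubs look the same; either full (320 to 400 g) or short-filled (120 to 160 g), which only lifting it tells. Origin at its centre, 30 mm above the table when it stands; z up through the lid. May be absent.
- tub_c: Lidded square tub, opaque white plastic with a grey lid, 54 x 54 x 60 mm, all tubs look the same; either full (320 to 400 g) or short-filled (120 to 160 g), which only lifting it tells. Origin at its centre, 30 mm above the table when it stands; z up through the lid. May be absent.
- tub_d: Lidded square tub, opaque white plastic with a grey lid, 54 x 54 x 60 mm, all tubs look the same; either full (320 to 400 g) or short-filled (120 to 160 g), which only lifting it tells. Origin at its centre, 30 mm above the table when it stands; z up through the lid. May be absent.
- tub_e: Lidded square tub, opaque white plastic with a grey lid, 54 x 54 x 60 mm, all tubs look the same; either full (320 to 400 g) or short-filled (120 to 160 g), which only lifting it tells. Origin at its centre, 30 mm above the table when it stands; z up through the lid. May be absent.
- tub_f: Lidded square tub, opaque white plastic with a grey lid, 54 x 54 x 60 mm, all tubs look the same; either full (320 to 400 g) or short-filled (120 to 160 g), which only lifting it tells. Origin at its centre, 30 mm above the table when it stands; z up through the lid. May be absent.
- pump_bottle: Bystander: clear hand-sanitiser pump bottle, 72 mm across, 214 mm tall; origin at the centre of its underside.
- scale: Bystander: flat black kitchen scale (switched off), 190 x 150 x 20 mm; origin at the centre of its underside.
- tape_roll: Bystander: roll of yellow tape lying flat, 96 mm across, 25 mm high; origin at the centre of its underside.
Things that resemble listed ones, but are neither listed nor needed, are in the scene too. Leave any blue or red look-alike of the tub_c alone.

How it is judged (in metres and radians):
On the way, in this order (a step that is already met when the one before it is completed fails the run):
1. the bin's front is pulled fully open (value of joint bin above 0.62 rad), for 0.2 s.
2. with the bin still open, every tub is put away, in its pocket or (only short ones, which rest on it with less than 2.3 N) in the tray (value of joint bin above 0.4 rad and ((x of tub_a in the frame of bin_pocket between -0.065 and 0.065 m and y of tub_a in the frame of bin_pocket between -0.135 and 0.135 m and z of tub_a in the frame of bin_pocket between 0 and 0.13 m) or ((x of tub_a in the frame of tray_in between -0.1 and 0.1 m and y of tub_a in the frame of tray_in between -0.11 and 0.11 m and z of tub_a in the frame of tray_in between 0.01 and 0.06 m) and contact force between tub_a and tray below 2.3 N)) and ((x of tub_b in the frame of bin_pocket between -0.065 and 0.065 m and y of tub_b in the frame of bin_pocket between -0.135 and 0.135 m and z of tub_b in the frame of bin_pocket between 0 and 0.13 m) or ((x of tub_b in the frame of tray_in between -0.1 and 0.1 m and y of tub_b in the frame of tray_in between -0.11 and 0.11 m and z of tub_b in the frame of tray_in between 0.01 and 0.06 m) and contact force between tub_b and tray below 2.3 N)) and ((x of tub_c in the frame of bin_pocket between -0.065 and 0.065 m and y of tub_c in the frame of bin_pocket between -0.135 and 0.135 m and z of tub_c in the frame of bin_pocket between 0 and 0.13 m) or ((x of tub_c in the frame of tray_in between -0.1 and 0.1 m and y of tub_c in the frame of tray_in between -0.11 and 0.11 m and z of tub_c in the frame of tray_in between 0.01 and 0.06 m) and contact force between tub_c and tray below 2.3 N)) and ((x of tub_d in the frame of bin_pocket between -0.065 and 0.065 m and y of tub_d in the frame of bin_pocket between -0.135 and 0.135 m and z of tub_d in the frame of bin_pocket between 0 and 0.13 m) or ((x of tub_d in the frame of tray_in between -0.1 and 0.1 m and y of tub_d in the frame of tray_in between -0.11 and 0.11 m and z of tub_d in the frame of tray_in between 0.01 and 0.06 m) and contact force between tub_d and tray below 2.3 N)) and ((x of tub_e in the frame of bin_pocket between -0.065 and 0.065 m and y of tub_e in the frame of bin_pocket between -0.135 and 0.135 m and z of tub_e in the frame of bin_pocket between 0 and 0.13 m) or ((x of tub_e in the frame of tray_in between -0.1 and 0.1 m and y of tub_e in the frame of tray_in between -0.11 and 0.11 m and z of tub_e in the frame of tray_in between 0.01 and 0.06 m) and contact force between tub_e and tray below 2.3 N)) and ((x of tub_f in the frame of bin_pocket between -0.065 and 0.065 m and y of tub_f in the frame of bin_pocket between -0.135 and 0.135 m and z of tub_f in the frame of bin_pocket between 0 and 0.13 m) or ((x of tub_f in the frame of tray_in between -0.1 and 0.1 m and y of tub_f in the frame of tray_in between -0.11 and 0.11 m and z of tub_f in the frame of tray_in between 0.01 and 0.06 m) and contact force between tub_f and tray below 2.3 N))), for 0.2 s.
At the end, for the whole second after the job is handed in: The bin is shut (within 0.05 rad), every full tub is in its pocket (only full ones: each bears on what holds it with more than 2.0 N), every short tub is on the floor of the tray (centre within its walls and less than 60 mm above its floor), all released and at rest (value of joint bin below 0.05 rad and (((x of tub_a in the frame of bin_pocket between -0.065 and 0.065 m and y of tub_a in the frame of bin_pocket between -0.135 and 0.135 m and z of tub_a in the frame of bin_pocket between 0 and 0.13 m) and contact force between tub_a and anything else above 2 N) or ((x of tub_a in the frame of tray_in between -0.1 and 0.1 m and y of tub_a in the frame of tray_in between -0.11 and 0.11 m and z of tub_a in the frame of tray_in between 0.01 and 0.06 m) and contact force between tub_a and tray below 2.3 N)) and (((x of tub_b in the frame of bin_pocket between -0.065 and 0.065 m and y of tub_b in the frame of bin_pocket between -0.135 and 0.135 m and z of tub_b in the frame of bin_pocket between 0 and 0.13 m) and contact force between tub_b and anything else above 2 N) or ((x of tub_b in the frame of tray_in between -0.1 and 0.1 m and y of tub_b in the frame of tray_in between -0.11 and 0.11 m and z of tub_b in the frame of tray_in between 0.01 and 0.06 m) and contact force between tub_b and tray below 2.3 N)) and (((x of tub_c in the frame of bin_pocket between -0.065 and 0.065 m and y of tub_c in the frame of bin_pocket between -0.135 and 0.135 m and z of tub_c in the frame of bin_pocket between 0 and 0.13 m) and contact force between tub_c and anything else above 2 N) or ((x of tub_c in the frame of tray_in between -0.1 and 0.1 m and y of tub_c in the frame of tray_in between -0.11 and 0.11 m and z of tub_c in the frame of tray_in between 0.01 and 0.06 m) and contact force between tub_c and tray below 2.3 N)) and (((x of tub_d in the frame of bin_pocket between -0.065 and 0.065 m and y of tub_d in the frame of bin_pocket between -0.135 and 0.135 m and z of tub_d in the frame of bin_pocket between 0 and 0.13 m) and contact force between tub_d and anything else above 2 N) or ((x of tub_d in the frame of tray_in between -0.1 and 0.1 m and y of tub_d in the frame of tray_in between -0.11 and 0.11 m and z of tub_d in the frame of tray_in between 0.01 and 0.06 m) and contact force between tub_d and tray below 2.3 N)) and (((x of tub_e in the frame of bin_pocket between -0.065 and 0.065 m and y of tub_e in the frame of bin_pocket between -0.135 and 0.135 m and z of tub_e in the frame of bin_pocket between 0 and 0.13 m) and contact force between tub_e and anything else above 2 N) or ((x of tub_e in the frame of tray_in between -0.1 and 0.1 m and y of tub_e in the frame of tray_in between -0.11 and 0.11 m and z of tub_e in the frame of tray_in between 0.01 and 0.06 m) and contact force between tub_e and tray below 2.3 N)) and (((x of tub_f in the frame of bin_pocket between -0.065 and 0.065 m and y of tub_f in the frame of bin_pocket between -0.135 and 0.135 m and z of tub_f in the frame of bin_pocket between 0 and 0.13 m) and contact force between tub_f and anything else above 2 N) or ((x of tub_f in the frame of tray_in between -0.1 and 0.1 m and y of tub_f in the frame of tray_in between -0.11 and 0.11 m and z of tub_f in the frame of tray_in between 0.01 and 0.06 m) and contact force between tub_f and tray below 2.3 N)) and linear speed of each of tub_a, tub_b, tub_c, tub_d, tub_e, tub_f below 0.03 m/s); the robot touches nothing.
It fails at once if a bystander (pump bottle, scale, tape roll) is pushed more than 40 mm or tipped (distance of any of pump_bottle, scale, tape_roll from where it was at the start of the episode above 0.04 m or angle between any of pump_bottle, scale, tape_roll's own z axis and vertical above 0.5 rad).
Of tub_a, tub_b, tub_c, tub_d, tub_e, tub_f only 4 to 6 are there at a start; the rules pass over those that are not, and their reading is None.
At some moment in a run one of tub_a, tub_b, tub_c, tub_d, tub_e, tub_f may be knocked a few centimetres aside while the robot is not near it.
Once in a run the grip may slacken for a moment while it holds something.
It also fails if it takes over 210 s, if anything falls off the work surface, if the arm or the gripper's body presses on something with over 40 N, if the wrist force passes 120 N, or if a joint passes its speed limit or range.

## Working session

There is one attempt and no reset: what is moved stays moved. The work goes in short steps, Python scripts to look and compute and a tool call to move; the robot and the scene stay as the last step left them, time stands still between calls to the robot, and variables do not carry over. Pictures are saved under pics/ and viewed, and the job is handed in when it is done.

Besides the shell and the picture viewer there is one more tool, called as a command line: name --pt "numbers of a row" for each row, then --argument value for the rest. step_arm: Moves the arm, as the interface text tells. Its arguments: {"type":"object","properties":{"delta_pos":{"type":"array"},"yaw":{"type":"array"},"claw":{"type":"number"}},"required":["delta_pos","yaw"]}

```bash
mkdir -p pics; python3 - <<'E'
from plant import sense, grab_frame, nose_length
import cv2
print(sense(), nose_length if not callable(nose_length) else nose_length())
for n in ["side","top","wrist"]:
    f=grab_frame(n); cv2.imwrite(f"pics/{n}0.png",f["frame"][:,:,::-1]); print(n,f["intrinsics"],f["rvec"],f["tvec"])
E
```

```text
{'clock': 0.0, 'joint_positions': array([-8.29864413e+01,  1.58794379e+01, -1.59925385e+00,  7.26515204e+01,
       -7.01137823e-04,  8.40762333e+01]), 'qvel': array([-0.08581295,  0.03282785, -0.00574506,  0.07400062, -0.02383793,
       -0.12741648]), 'joint_efforts': array([ 2.05197481e-03, -4.45510161e+01,  2.95202655e+01,  1.62481639e-02,
        1.02018348e-04,  8.14494179e-07]), 'tool_pos': array([ 0.13982215, -0.60832895,  0.22463534]), 'ee_rot': array([-1.79870411e+02, -1.27411677e-02,  1.29373118e+01]), 'wrist_force': array([-0.70129668,  0.10652868,  0.22175024]), 'torque': array([-0.02021549, -0.0497737 , -0.00859019]), 'grip_width': 0.0851952790210133} 0.025
side [[615.20699991   0.         312.86977815]
 [  0.         615.20699991 237.1062209 ]
 [  0.           0.           1.        ]] [ 0.48536886 -2.76042082  1.14641839] [0.4499367  0.20898856 1.72320376]
top [[589.41716912   0.         318.10891246]
 [  0.         589.41716912 242.24570345]
 [  0.           0.           1.        ]] [ 2.21432897 -2.16444255  0.07408211] [-0.0215536   0.47151683  1.7493477 ]
wrist [[387.73934774   0.         320.48906329]
 [  0.         387.73934774 243.59863783]
 [  0.           0.           1.        ]] [-2.27297911  1.80891756  0.26376873] [-0.62606068 -0.03845579  0.37790963]
```

View pics/top0.png

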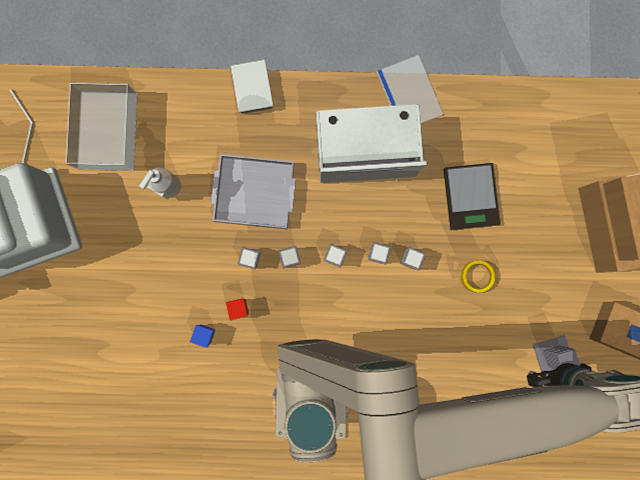

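View pics/side0.png

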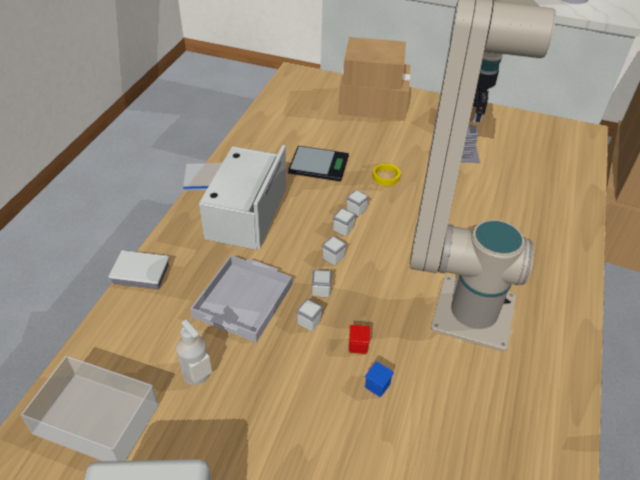

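View pics/wrist0.png

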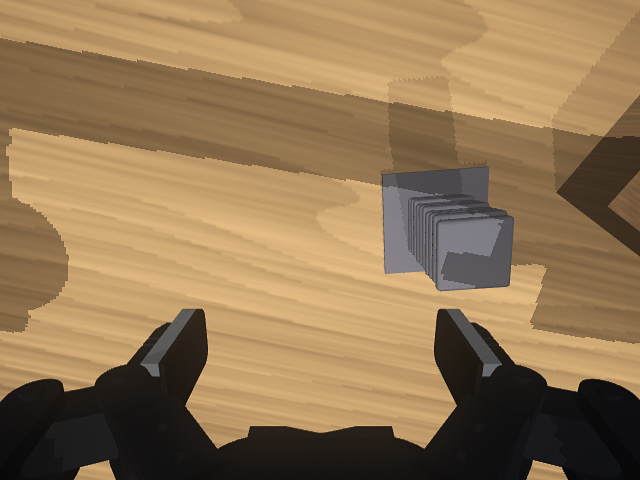

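```bash
cat > h.py <<'E'
import cv2, numpy as np
from plant import sense, grab_frame, nose_length
def cam(n):
    f=grab_frame(n); f["R"]=cv2.Rodrigues(f["rvec"])[0]; f["C"]=-f["R"].T@f["tvec"]; return f
def ray(f,uv,z):
    d=f["R"].T@np.linalg.inv(f["intrinsics"])@np.array([uv[0],uv[1],1.0]); 
    return f["C"]+d*(z-f["C"][2])/d[2]
def proj(f,P):
    return cv2.projectPoints(np.atleast_2d(np.array(P,float)),f["rvec"],f["tvec"],f["intrinsics"],None)[0][:,0]
def crop(f,x0,y0,x1,y1,s,name):
    im=f["frame"][y0:y1,x0:x1,::-1]; cv2.imwrite(name,cv2.resize(im,None,fx=s,fy=s,interpolation=cv2.INTER_CUBIC))
E
python3 - <<'E'
from h import *
f=cam("top"); print(f["C"])
crop(f,220,150,440,280,3.6,"pics/top_c1.png")
crop(f,300,90,440,190,5.5,"pics/top_c2.png")
g=cam("side"); print(g["C"]); crop(g,190,130,390,350,2.7,"pics/side_c1.png")
im=cv2.cvtColor(f["frame"],cv2.COLOR_RGB2HSV)
m=((im[...,1]<50)&(im[...,2]>120)).astype(np.uint8); m[:235]=0; m[285:]=0;m[:,:230]=0;m[:,440:]=0
m=cv2.morphologyEx(m,cv2.MORPH_OPEN,np.ones((3,3)))
for c in cv2.findContours(m,0,1)[0]:
    r=cv2.minAreaRect(c)
    if r[1][0]<8: continue
    b=cv2.boxPoints(r); W=[ray(f,p,0.06) for p in b]
    e=W[1]-W[0]; print(r, ray(f,r[0],0.06).round(3), np.degrees(np.arctan2(e[1],e[0])).round(1)%90, np.linalg.norm(W[1]-W[0]).round(3),np.linalg.norm(W[2]-W[1]).round(3))
E
```

```text
[ 0.3570167  -0.00764761  1.77637007]
[0.08966446 1.16608185 1.35932478]
((413.37933349609375, 258.0517272949219), (16.71257972717285, 16.526885986328125), 21.801410675048828) [ 0.429 -0.289  0.06 ] 69.0 0.048 0.049
((247.71922302246094, 257.6961669921875), (16.48868751525879, 17.27804183959961), 15.255118370056152) [0.419 0.193 0.06 ] 76.5 0.05 0.048
((288.6961364746094, 256.21923828125), (16.050159454345703, 15.962453842163086), 74.74488067626953) [0.426 0.074 0.06 ] 16.599999999999994 0.046 0.047
((334.637939453125, 255.15518188476562), (16.526885986328125, 17.26966667175293), 21.801406860351562) [ 0.432 -0.06   0.06 ] 69.5 0.05 0.048
((379.1176452636719, 252.52943420410156), (16.492422103881836, 16.97749137878418), 14.03624439239502) [ 0.443 -0.189  0.06 ] 77.0 0.05 0.048
```

View pics/top_c1.png

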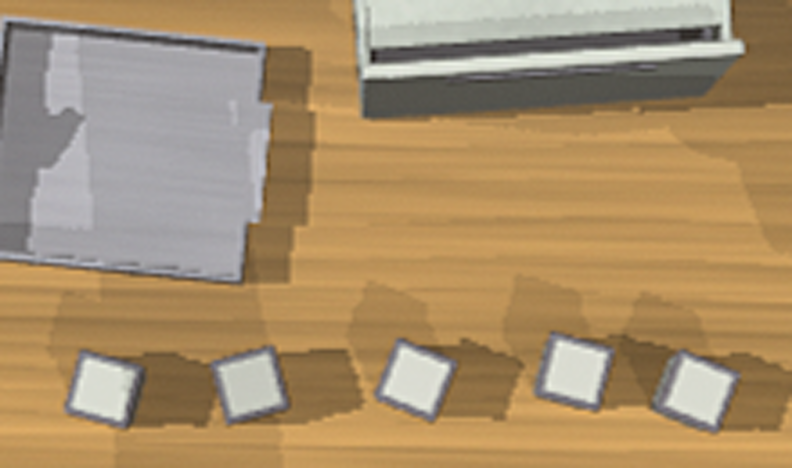

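View pics/top_c2.png

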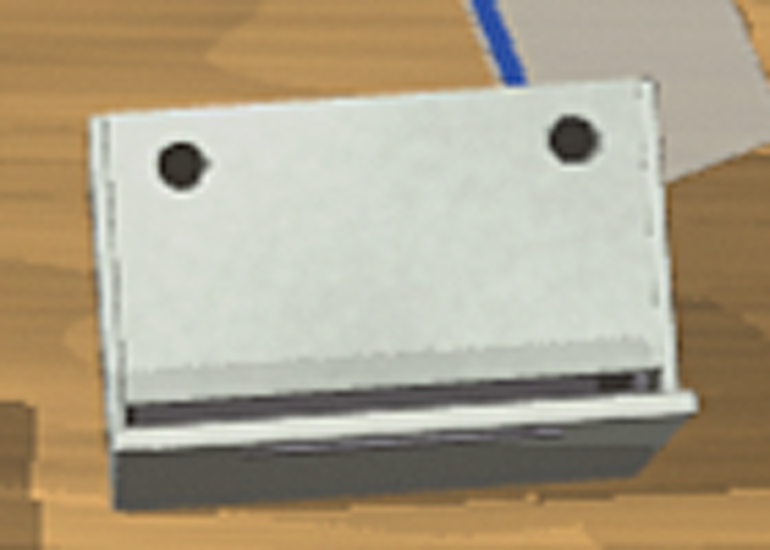

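View pics/side_c1.png

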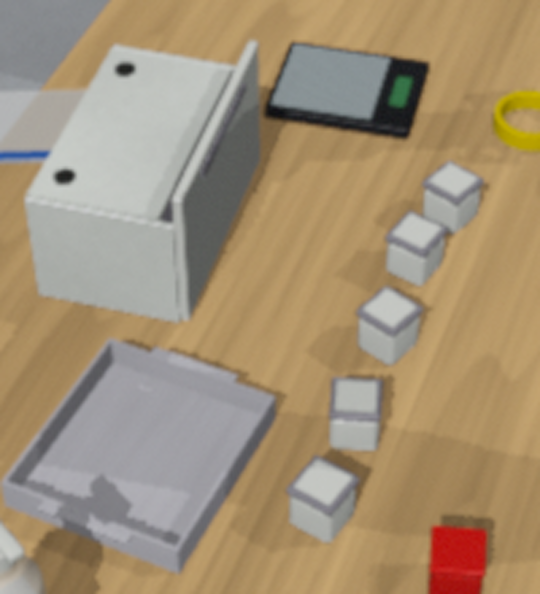

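```bash
python3 - <<'E'
from h import *
f=cam("top")
o=np.array([300,90])
P=lambda u,v:np.array([u,v])/5.5+o
L=ray(f,P(116,440),.19);R=ray(f,P(697,400),.19); print("edge",L,R,np.linalg.norm(L-R)); 
Lb=ray(f,P(92,118),.148);Rb=ray(f,P(655,80),.148);print("roof back",Lb,Rb,np.linalg.norm(Lb-Rb))
d=(L-R)[:2]; yaw=np.degrees(np.arctan2(d[1],d[0]))-90
d2=(Lb-Rb)[:2]; print("yaw unit",yaw,np.degrees(np.arctan2(d2[1],d2[0]))-90)
c=(L+R)/2; cb=(Lb+Rb)/2; print(c,cb,cb-c)
# tray
crop(f,200,145,310,240,7,"pics/tray.png")
for uv in [(151,172),(163,190)]: print("pump",ray(f,uv,.2),ray(f,uv,0))
print("scale",ray(f,(472,196),.02),"tape",ray(f,(478,276),.02))
E
```

```text
edge [ 0.65747657 -0.01413446  0.19      ] [ 0.68417536 -0.3012351   0.19      ] 0.28833939175107653
roof back [0.83124385 0.00166164 0.148     ] [ 0.85780457 -0.2857514   0.148     ] 0.28863770779022613
yaw unit 5.312913616989647 5.279882079274927
[ 0.67082596 -0.15768478  0.19      ] [ 0.84452421 -0.14204488  0.148     ] [ 0.17369825  0.0156399  -0.042     ]
pump [0.63943883 0.44467676 0.2       ] [0.67527079 0.50206486 0.        ]
pump [0.5912603  0.41038301 0.2       ] [0.62097966 0.46342013 0.        ]
scale [ 0.62135255 -0.46982785  0.02      ] tape [ 0.38178429 -0.48906924  0.02      ]
```

View pics/tray.png

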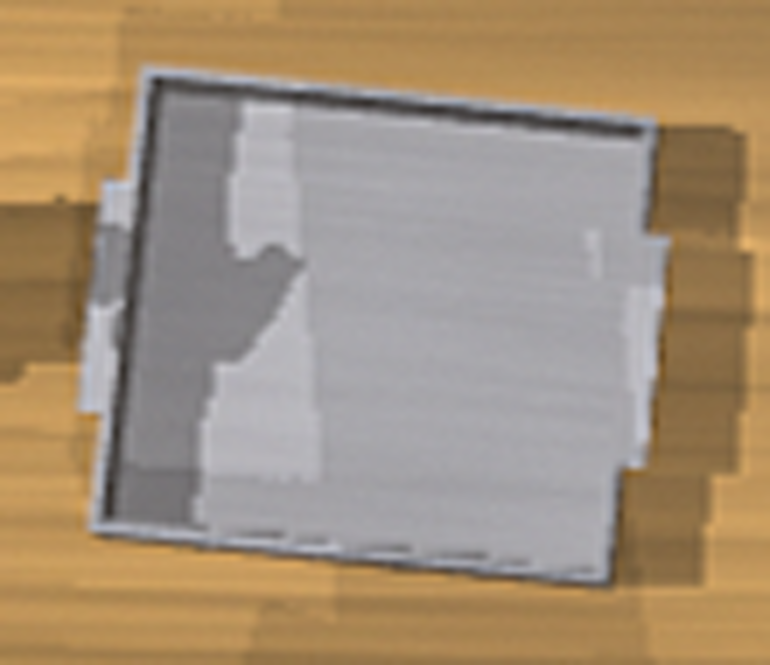

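```bash
cat >> h.py <<'E'
from scipy.spatial.transform import Rotation as Ro
def tgt(x,y,z,yaw):
    s=sense(); p=s["tool_pos"]; r=s["ee_rot"]; y0=np.radians(r[2])
    d=np.array([x,y,z])-p
    dx=d[0]*np.cos(y0)+d[1]*np.sin(y0); dy=d[0]*np.sin(y0)-d[1]*np.cos(y0)
    w=(yaw-r[2]+90)%180-90
    print("TGT cm",np.round([dx*100,dy*100,-d[2]*100],1),"yaw",round(-w,1),"dist",np.linalg.norm(d).round(3),"at",p.round(4),r.round(1),"F",s["wrist_force"].round(1),"g",s["grip_width"].round(4),"t",round(s["clock"],2))
UO=np.array([.6752,-.1577]); UX=np.array([.9957,.0923]); UY=np.array([-.0923,.9957])
def U(x,y): return UO+x*UX+y*UY
E
python3 - <<'E'
from h import *
f=cam("top")
for n,z in (("t",.038),):
    W=[ray(f,np.array(p)/7+[200,145],z) for p in [(147,68),(655,120),(610,582),(93,530)]]
    print(np.round(W,3)); c=np.mean(W,0); print("tray",c, [np.linalg.norm(W[i]-W[i-1]).round(3) for i in range(4)]); e=W[0]-W[3]; print(np.degrees(np.arctan2(e[1],e[0])))
x,y=U(.034,0); print(x,y)
tgt(x,y,.27,5.3)
E
```

```text
[[0.725 0.285 0.038]
 [0.708 0.068 0.038]
 [0.51  0.082 0.038]
 [0.527 0.301 0.038]]
tray [0.61766982 0.18383544 0.038     ] [np.float64(0.199), np.float64(0.218), np.float64(0.198), np.float64(0.22)]
-4.679313440518775
0.7090538000000001 -0.1545618Traceback (most recent call last):
  File "<stdin>", line 7, in <module>
  File "h.py", line 18, in tgt
    print("TGT cm",np.round([dx*100,dy*100,-d[2]*100],1),"yaw",round(-w,1),"dist",np.linalg.norm(d).round(3),"at",p.round(4),r.round(1),"F",s["wrist_force"].round(1),"g",s["grip_width"].round(4),"t",round(s["clock"],2))
                                                                                                                                                                          ^^^^^^^^^^^^^^^^^^^^^
AttributeError: 'float' object has no attribute 'round'
```

```bash
sed -i 's/s\["grip_width"\].round(4)/round(float(s["grip_width"]),4)/' h.py
python3 - <<'E'
from h import *
x,y=U(.034,0)
tgt(x,y,.27,5.3)
E
```

```text
TGT cm [ 65.6 -31.5  -4.4] yaw 7.6 dist 0.73 at [ 0.1399 -0.609   0.2255] [-180.    -0.    12.9] F [0.1 0.2 0.3] g 0.0854 t 0.35
```

step_arm --pt "0 0 -4.4" --pt "65.6 -31.5 -4.4" --pt "65.6 -31.5 -4.4" --pt "65.6 -31.5 -4.4" --pt "65.6 -31.5 -4.4" --pt "65.6 -31.5 -4.4" --pt "65.6 -31.5 -4.4" --pt "65.6 -31.5 -4.4" --pt "65.6 -31.5 -4.4" --pt "65.6 -31.5 -4.4" --pt "65.6 -31.5 -4.4" --pt "65.6 -31.5 -4.4" --yaw '[0,7.6,7.6,7.6,7.6,7.6,7.6,7.6,7.6,7.6,7.6,7.6]' --claw 0

```text
clock: 1.55
tool_pos: [0.5713, -0.2646, 0.27]
ee_rot: [180.0, -0.0, 5.3]
wrist_force: [0.2, -1.3, 0.1]
grip_width: 0.0
```

```bash
python3 - <<'E'
from h import *
x,y=U(.034,0)
tgt(x,y,.27,5.3)
E
```

```text
TGT cm [14.7 -9.7  0. ] yaw 0.0 dist 0.176 at [ 0.5713 -0.2646  0.27  ] [180.   -0.    5.3] F [ 0.2 -1.3  0.1] g 0.0 t 1.55
```

step_arm --pt "14.7 -9.7 0" --pt "14.7 -9.7 0" --pt "14.7 -9.7 0" --pt "14.7 -9.7 0" --pt "14.7 -9.7 0" --pt "14.7 -9.7 0" --yaw '[0,0,0,0,0,0]'

```text
clock: 2.15
tool_pos: [0.7072, -0.1554, 0.2693]
ee_rot: [180.0, 0.1, 5.4]
wrist_force: [-0.4, -0.7, -0.3]
grip_width: 0.0001
```

```bash
python3 - <<'E'
from h import *
x,y=U(.034,0)
tgt(x,y,.186,5.3)
f=cam("side"); crop(f,180,80,380,260,4,"pics/s2.png")
f=cam("wrist"); crop(f,0,0,640,480,1,"pics/w2.png")
E
```

```text
TGT cm [ 0.2 -0.1  8.3] yaw 0.1 dist 0.083 at [ 0.7072 -0.1554  0.2693] [1.8e+02 1.0e-01 5.4e+00] F [-0.4 -0.7 -0.3] g 0.0001 t 2.15
```

View pics/s2.png

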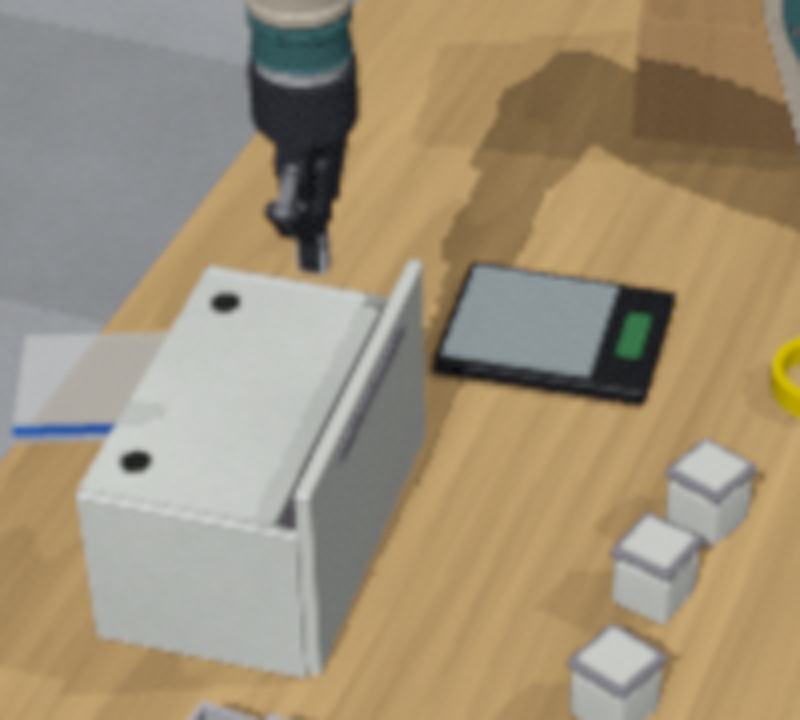

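View pics/w2.png

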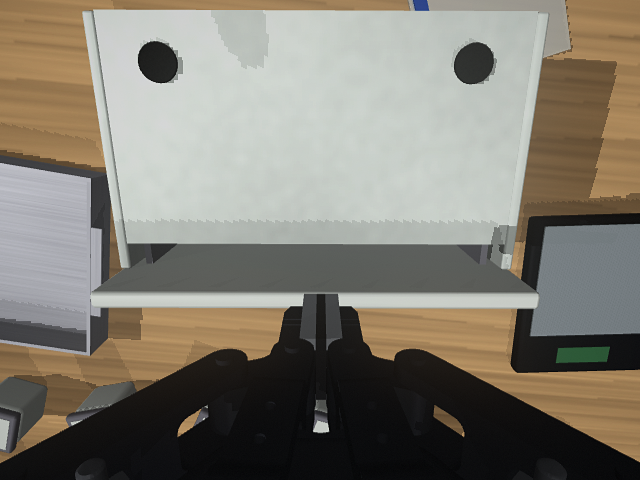

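step_arm --pt "0.2 -0.1 4" --pt "0.2 -0.1 6" --pt "0.2 -0.1 8.3" --pt "0.2 -0.1 8.3" --pt "0.2 -0.1 8.3" --yaw '[0,0,0,0,0]'

```text
clock: 2.75
tool_pos: [0.7081, -0.1556, 0.1871]
ee_rot: [-180.0, 0.0, 5.2]
wrist_force: [-0.2, 0.1, 0.5]
grip_width: 0.0
```

```bash
python3 - <<'E'
from h import *
f=cam("side"); crop(f,180,80,380,260,4,"pics/s3.png")
import numpy as np
# path: tip radius .15
for th in np.linspace(0,.74,8):
    r=.150; tx=.002*np.cos(th)-r*np.sin(th)+.013; tz=.01+r*np.cos(th)+.0013*0
    x,y=U(tx,0); print(round(th,2),"tip",round(tx,3),round(tz,3),end=" "); tgt(x,y,min(tz,.16)+.025,5.3)
E
```

```text
0.0 tip 0.015 0.16 TGT cm [-1.9 -0.1  0.3] yaw -0.0 dist 0.019 at [ 0.7091 -0.1557  0.1883] [ 1.8e+02 -1.0e-01  5.3e+00] F [ 0.2 -0.1 -0.1] g -0.0 t 2.8
0.11 tip -0.001 0.159 TGT cm [-3.5 -0.1  0.4] yaw -0.0 dist 0.035 at [ 0.7091 -0.1557  0.1883] [ 1.8e+02 -1.0e-01  5.3e+00] F [ 0.2 -0.1 -0.1] g -0.0 t 2.8
0.21 tip -0.017 0.157 TGT cm [-5.  -0.1  0.7] yaw -0.0 dist 0.051 at [ 0.7091 -0.1557  0.1883] [ 1.8e+02 -1.0e-01  5.3e+00] F [ 0.2 -0.1 -0.1] g -0.0 t 2.8
0.32 tip -0.032 0.153 TGT cm [-6.6 -0.1  1.1] yaw -0.0 dist 0.067 at [ 0.7091 -0.1557  0.1883] [ 1.8e+02 -1.0e-01  5.3e+00] F [ 0.2 -0.1 -0.1] g -0.0 t 2.8
0.42 tip -0.047 0.147 TGT cm [-8.1 -0.1  1.7] yaw -0.0 dist 0.082 at [ 0.7091 -0.1557  0.1883] [ 1.8e+02 -1.0e-01  5.3e+00] F [ 0.2 -0.1 -0.1] g -0.0 t 2.8
0.53 tip -0.061 0.14 TGT cm [-9.5 -0.1  2.4] yaw -0.0 dist 0.098 at [ 0.7091 -0.1557  0.1883] [ 1.8e+02 -1.0e-01  5.3e+00] F [ 0.2 -0.1 -0.1] g -0.0 t 2.8
0.63 tip -0.074 0.131 TGT cm [-10.8  -0.1   3.3] yaw -0.0 dist 0.113 at [ 0.7091 -0.1557  0.1883] [ 1.8e+02 -1.0e-01  5.3e+00] F [ 0.2 -0.1 -0.1] g -0.0 t 2.8
0.74 tip -0.087 0.121 TGT cm [-12.1  -0.1   4.3] yaw -0.0 dist 0.128 at [ 0.7091 -0.1557  0.1883] [ 1.8e+02 -1.0e-01  5.3e+00] F [ 0.2 -0.1 -0.1] g -0.0 t 2.8
```

View pics/s3.png

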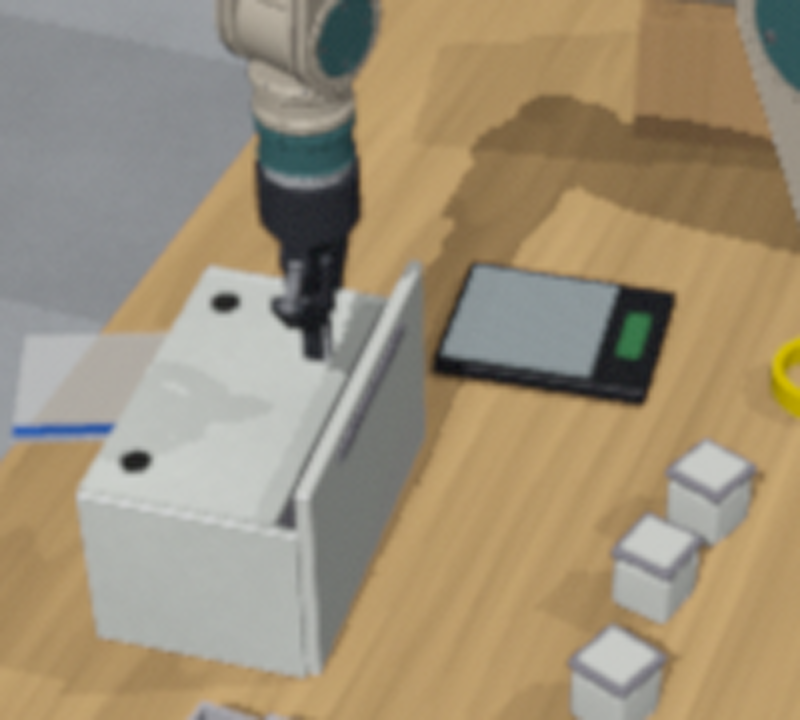

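step_arm --pt "-1.2 0 0.2" --pt "-1.9 0 0.3" --pt "-2.7 0 0.3" --pt "-3.5 0 0.4" --pt "-4.3 0 0.5" --pt "-5 0 0.7" --pt "-5.8 0 0.9" --pt "-6.6 0 1.1" --pt "-7.4 0 1.4" --pt "-8.1 0 1.7" --pt "-8.8 0 2.0" --pt "-9.5 0 2.4" --yaw '[0,0,0,0,0,0,0,0,0,0,0,0]'

```text
clock: 4.0
tool_pos: [0.6197, -0.1638, 0.1757]
ee_rot: [179.8, -0.9, 5.4]
wrist_force: [-11.4, 6.6, 47.6]
grip_width: 0.0001
```

```bash
python3 - <<'E'
from h import *
f=cam("side"); crop(f,180,80,380,260,4,"pics/s4.png")
import numpy as np
# path: tip radius .15
for th in np.linspace(.53,.74,3):
    r=.150; tx=.002*np.cos(th)-r*np.sin(th)+.013; tz=.01+r*np.cos(th)+.0013*0
    x,y=U(tx,0); print(round(th,2),"tip",round(tx,3),round(tz,3),end=" "); tgt(x,y,min(tz,.16)+.025,5.3)
E
```

```text
0.53 tip -0.061 0.139 TGT cm [-0.3 -0.1  1.1] yaw 0.1 dist 0.011 at [ 0.6177 -0.164   0.1752] [179.8  -0.8   5.4] F [-12.    5.3  42.1] g -0.0 t 4.05
0.64 tip -0.074 0.131 TGT cm [-1.7 -0.1  1.9] yaw 0.1 dist 0.026 at [ 0.6177 -0.164   0.1752] [179.8  -0.8   5.4] F [-12.    5.3  42.1] g -0.0 t 4.05
0.74 tip -0.087 0.121 TGT cm [-2.9 -0.1  2.9] yaw 0.1 dist 0.041 at [ 0.6177 -0.164   0.1752] [179.8  -0.8   5.4] F [-12.    5.3  42.1] g -0.0 t 4.05
```

View pics/s4.png

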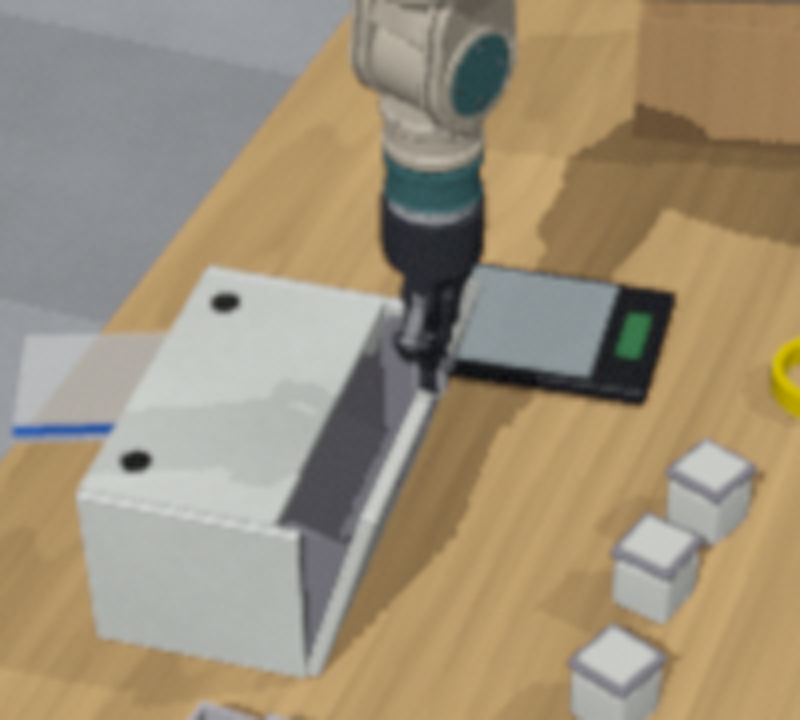

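step_arm --pt "0 0 -1.5" --pt "0 0 -1.5" --yaw '[0,0]'

```text
clock: 4.25
tool_pos: [0.6158, -0.1641, 0.1812]
ee_rot: [179.8, -0.3, 5.3]
wrist_force: [0.9, -0.6, 0.2]
grip_width: 0.0002
```

```bash
python3 - <<'E'
from h import *
f=cam("side"); crop(f,180,80,380,260,4,"pics/s5.png")
import numpy as np
for th in np.linspace(.5,.74,5):
    r=.166; tx=.002*np.cos(th)-r*np.sin(th)+.013; tz=.01+r*np.cos(th)+.0013*0
    x,y=U(tx,0); print(round(th,2),"tip",round(tx,3),round(tz,3),end=" "); tgt(x,y,tz+.025,5.3)
E
```

```text
0.5 tip -0.065 0.156 TGT cm [-0.4 -0.1 -0.2] yaw 0.0 dist 0.005 at [ 0.6149 -0.1638  0.1789] [ 1.799e+02 -1.000e-01  5.300e+00] F [-0.  -0.8 -1.3] g 0.0003 t 4.3
0.56 tip -0.073 0.151 TGT cm [-1.3 -0.1  0.3] yaw 0.0 dist 0.013 at [ 0.6149 -0.1638  0.1789] [ 1.799e+02 -1.000e-01  5.300e+00] F [-0.  -0.8 -1.3] g 0.0003 t 4.3
0.62 tip -0.082 0.145 TGT cm [-2.1 -0.1  0.9] yaw 0.0 dist 0.023 at [ 0.6149 -0.1638  0.1789] [ 1.799e+02 -1.000e-01  5.300e+00] F [-0.  -0.8 -1.3] g 0.0003 t 4.3
0.68 tip -0.09 0.139 TGT cm [-2.9 -0.1  1.5] yaw 0.0 dist 0.033 at [ 0.6149 -0.1638  0.1789] [ 1.799e+02 -1.000e-01  5.300e+00] F [-0.  -0.8 -1.3] g 0.0003 t 4.3
0.74 tip -0.097 0.133 TGT cm [-3.7 -0.1  2.1] yaw 0.0 dist 0.043 at [ 0.6149 -0.1638  0.1789] [ 1.799e+02 -1.000e-01  5.300e+00] F [-0.  -0.8 -1.3] g 0.0003 t 4.3
```

View pics/s5.png

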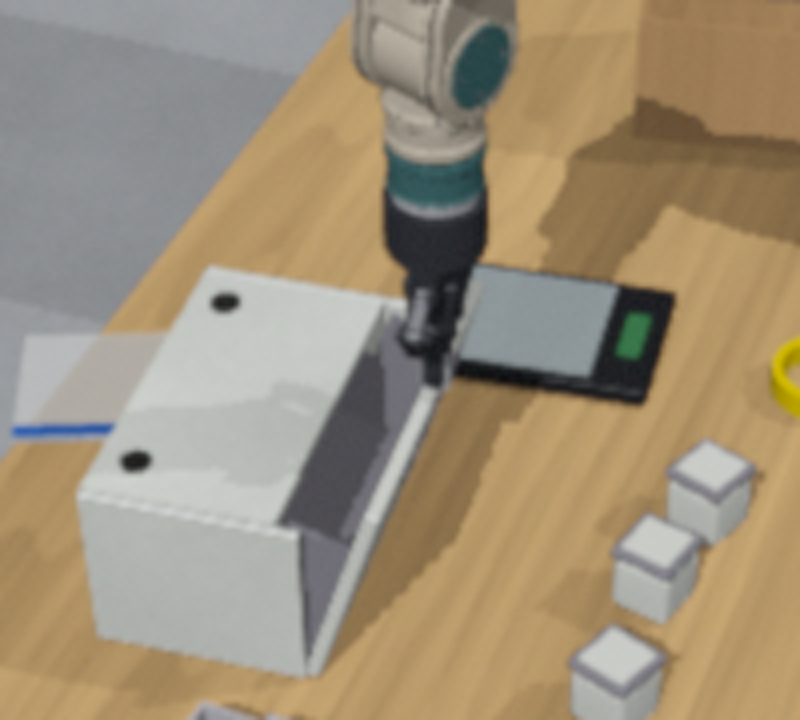

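step_arm --pt "-0.6 0 0" --pt "-1.2 0 0.2" --pt "-1.8 0 0.6" --pt "-2.4 0 1.0" --yaw '[0,0,0,0]'

```text
clock: 4.7
tool_pos: [0.5892, -0.1655, 0.1662]
ee_rot: [-179.9, 0.1, 5.3]
wrist_force: [-0.8, 0.1, 0.2]
grip_width: 0.0001
```

```bash
python3 - <<'E'
from h import *
f=cam("side"); crop(f,180,80,380,260,4,"pics/s6.png")
import numpy as np
for th in np.linspace(.5,.74,5):
    r=.166; tx=.002*np.cos(th)-r*np.sin(th)+.013; tz=.01+r*np.cos(th)+.0013*0
    x,y=U(tx,0); print(round(th,2),"tip",round(tx,3),round(tz,3),end=" "); tgt(x,y,tz+.025,5.3)
E
```

```text
0.5 tip -0.065 0.156 TGT cm [ 2.3  0.  -1.5] yaw 0.0 dist 0.027 at [ 0.5878 -0.1653  0.1656] [-179.9    0.2    5.3] F [-2.3  0.8 -0.5] g 0.0004 t 4.75
0.56 tip -0.073 0.151 TGT cm [ 1.4  0.  -1. ] yaw 0.0 dist 0.017 at [ 0.5878 -0.1653  0.1656] [-179.9    0.2    5.3] F [-2.3  0.8 -0.5] g 0.0004 t 4.75
0.62 tip -0.082 0.145 TGT cm [ 0.6  0.  -0.5] yaw 0.0 dist 0.007 at [ 0.5878 -0.1653  0.1656] [-179.9    0.2    5.3] F [-2.3  0.8 -0.5] g 0.0004 t 4.75
0.68 tip -0.09 0.139 TGT cm [-0.2  0.   0.1] yaw 0.0 dist 0.003 at [ 0.5878 -0.1653  0.1656] [-179.9    0.2    5.3] F [-2.3  0.8 -0.5] g 0.0004 t 4.75
0.74 tip -0.097 0.133 TGT cm [-1.   0.   0.8] yaw 0.0 dist 0.013 at [ 0.5878 -0.1653  0.1656] [-179.9    0.2    5.3] F [-2.3  0.8 -0.5] g 0.0004 t 4.75
```

View pics/s6.png

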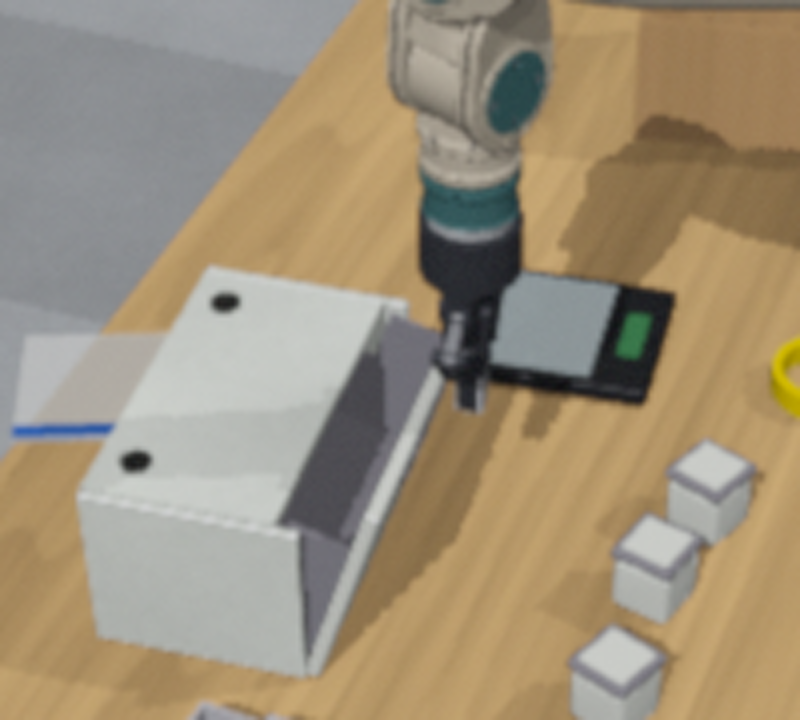

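step_arm --pt "0 0 -4" --pt "0 0 -9" --pt "0 0 -9" --pt "0 0 -9" --yaw '[0,0,0,0]'

```text
clock: 5.15
tool_pos: [0.5916, -0.1662, 0.2596]
ee_rot: [179.9, -0.2, 5.3]
wrist_force: [0.3, 0.7, -1.1]
grip_width: -0.0003
```

```bash
python3 - <<'E'
from h import *
f=cam("side"); crop(f,190,130,310,260,4.6,"pics/s7.png")
g=cam("top"); crop(g,290,90,450,200,5,"pics/t7.png")
for th in (0,.2,.4,.5,.6,.7):
    for y in (.145,-.145):
        for t in (-.01,.002):
            x=t*np.cos(th)-.18*np.sin(th); z=.01+.18*np.cos(th)+t*np.sin(th)
            X=[*U(x,y),z]; print(th,y,t,((proj(f,X)[0]-[190,130])*4.6).round(),((proj(g,X)[0]-[290,90])*5).round())
E
```

```text
0 0.145 -0.01 [312. 336.] [155. 410.]
0 0.145 0.002 [293. 333.] [154. 388.]
0 -0.145 -0.01 [442.  64.] [687. 374.]
0 -0.145 0.002 [425.  61.] [685. 352.]
0.2 0.145 -0.01 [367. 353.] [160. 477.]
0.2 0.145 0.002 [349. 347.] [158. 455.]
0.2 -0.145 -0.01 [491.  79.] [690. 440.]
0.2 -0.145 0.002 [475.  73.] [689. 418.]
0.4 0.145 -0.01 [420. 378.] [164. 541.]
0.4 0.145 0.002 [403. 369.] [163. 520.]
0.4 -0.145 -0.01 [539. 101.] [691. 505.]
0.4 -0.145 0.002 [523.  93.] [691. 484.]
0.5 0.145 -0.01 [445. 393.] [166. 572.]
0.5 0.145 0.002 [429. 383.] [165. 551.]
0.5 -0.145 -0.01 [561. 115.] [690. 536.]
0.5 -0.145 0.002 [546. 106.] [691. 515.]
0.6 0.145 -0.01 [468. 409.] [167. 601.]
0.6 0.145 0.002 [453. 398.] [166. 581.]
0.6 -0.145 -0.01 [581. 131.] [689. 565.]
0.6 -0.145 0.002 [568. 121.] [690. 545.]
0.7 0.145 -0.01 [490. 427.] [169. 628.]
0.7 0.145 0.002 [475. 415.] [168. 610.]
0.7 -0.145 -0.01 [600. 147.] [687. 592.]
0.7 -0.145 0.002 [588. 136.] [688. 574.]
```

View pics/s7.png

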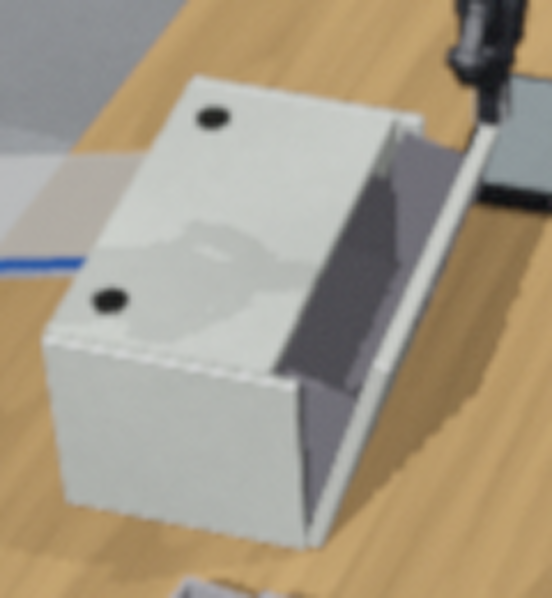

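View pics/t7.png

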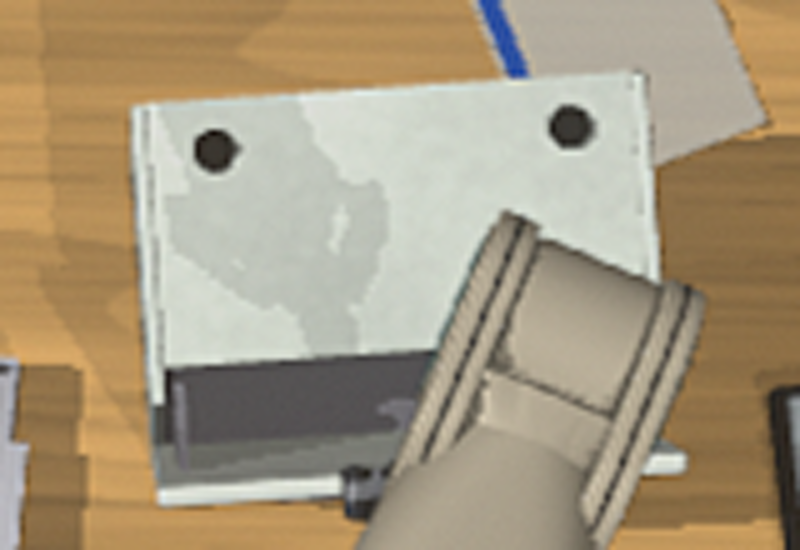

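```bash
python3 - <<'E'
from h import *
f=cam("side"); 
for z in (.15,.16,.17,.18,.19): print(z,((proj(f,[.6177,-.164,z])[0]-[180,80])*4).round())
print("s3",[((proj(f,[.7091,-.1557,z])[0]-[180,80])*4).round() for z in (.16,.17,.18)])
s=sense();p=s["tool_pos"];print(p)
for dz in (0,-.015,-.025,-.035): print(dz,((proj(f,p+[0,0,dz])[0]-[190,130])*4.6).round())
w=cam("wrist"); crop(w,0,0,640,480,1,"pics/w7.png")
for dz in (0,-.025): print("wrist",proj(w,p+[0,0,dz]))
E
```

```text
0.15 [433. 418.]
0.16 [433. 408.]
0.17 [433. 398.]
0.18 [433. 388.]
0.19 [432. 377.]
s3 [array([317., 387.]), array([316., 377.]), array([316., 367.])]
[ 0.58953035 -0.16537083  0.25599044]
0 [493. 131.]
-0.015 [493. 150.]
-0.025 [493. 163.]
-0.035 [493. 175.]
wrist [[315.28724385 306.09708213]]
wrist [[315.97233277 283.07875705]]
```

View pics/w7.png

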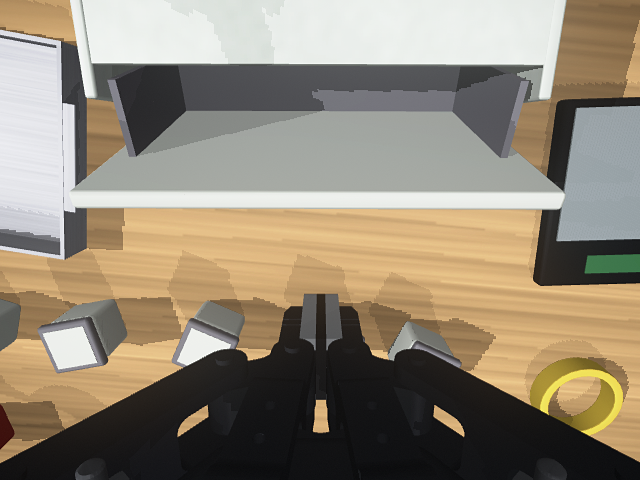

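```bash
python3 - <<'E'
from h import *
f=cam("side"); s=sense();p=s["tool_pos"]; crop(f,270,120,330,180,10,"pics/s8.png")
print(p,s["ee_rot"])
for dx in (-.011,0,.011):
  for dz in (0.02,0,-.012,-.025): print(dx,dz,((proj(f,p+[dx,0,dz])[0]-[270,120])*10).round())
w=cam("wrist")
for dx in (-.011,0,.011):
  for dz in (.02,0,-.012,-.025): print("wrist",dx,dz,proj(w,p+[dx,0,dz]))
print(w["C"])
E
```

```text
[ 0.58951379 -0.16532389  0.25582993] [-1.79907581e+02  1.78715771e-01  5.33641032e+00]
-0.011 0.02 [307. 339.]
-0.011 0 [306. 394.]
-0.011 -0.012 [306. 427.]
-0.011 -0.025 [306. 462.]
0 0.02 [271. 331.]
0 0 [271. 386.]
0 -0.012 [271. 419.]
0 -0.025 [271. 454.]
0.011 0.02 [235. 322.]
0.011 0 [235. 378.]
0.011 -0.012 [236. 411.]
0.011 -0.025 [236. 446.]
wrist -0.011 0.02 [[311.91122128 356.09094501]]
wrist -0.011 0 [[312.92745356 329.54522417]]
wrist -0.011 -0.012 [[313.43139062 316.38152863]]
wrist -0.011 -0.025 [[313.9081878  303.92677294]]
wrist 0 0.02 [[314.51264588 330.09563493]]
wrist 0 0 [[315.24100237 306.10803259]]
wrist 0 -0.012 [[315.60080928 294.25819632]]
wrist 0 -0.025 [[315.94040278 283.0740662 ]]
wrist 0.011 0.02 [[317.23132937 302.92858962]]
wrist 0.011 0 [[317.64625794 281.74181414]]
wrist 0.011 -0.012 [[317.85041908 271.31708962]]
wrist 0.011 -0.025 [[318.04262018 261.50305952]]
[ 0.66098528 -0.16088461  0.4034803 ]
```

View pics/s8.png

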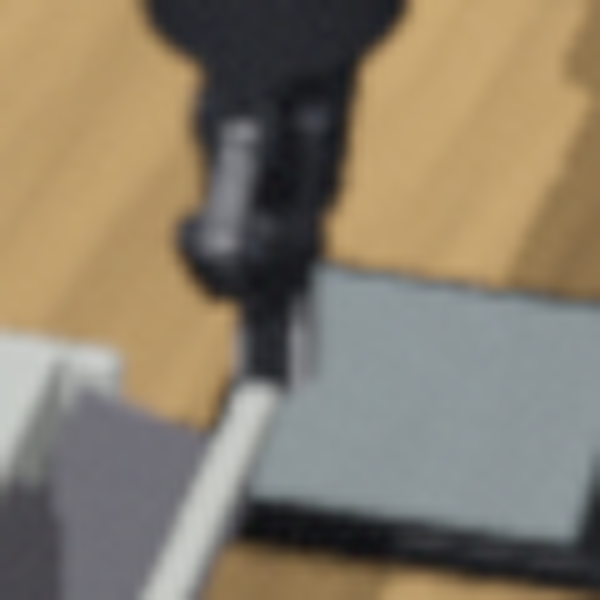

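```bash
python3 - <<'E'
from h import *
f=cam("side")
for dz in (0.02,0,-.012,-.025): print(dz,((proj(f,np.array([.5878,-.1653,.1656])+[0,0,dz])[0]-[180,80])*4).round())
for dz in (0.02,0,-.012,-.025): print(dz,((proj(f,np.array([.7072,-.1554,.2693])+[0,0,dz])[0]-[180,80])*4).round())
E
```

```text
0.02 [471. 390.]
0 [471. 411.]
-0.012 [471. 423.]
-0.025 [470. 436.]
0.02 [311. 250.]
0 [312. 272.]
-0.012 [313. 285.]
-0.025 [314. 300.]
```

```bash
python3 - <<'E'
from h import *
for x,z in ((0,.26),(0,.150)):
    tgt(*U(x,0),z,5.3)
for th in np.linspace(.28,.76,9):
    r=.150; tx=.002*np.cos(th)-r*np.sin(th)+.012; tz=.01+r*np.cos(th)
    print(round(th,2),"x",round((tx)*100,2),"z",round((tz-.150)*100,2))
E
```

```text
TGT cm [ 8.6  0.  -0.4] yaw 0.0 dist 0.086 at [ 0.5898 -0.1654  0.2563] [-1.799e+02  1.000e-01  5.300e+00] F [ 0.6 -0.8 -0.1] g 0.0 t 5.5
TGT cm [ 8.6  0.  10.6] yaw 0.0 dist 0.137 at [ 0.5898 -0.1654  0.2563] [-1.799e+02  1.000e-01  5.300e+00] F [ 0.6 -0.8 -0.1] g 0.0 t 5.5
0.28 x -2.75 z 0.42
0.34 x -3.61 z 0.14
0.4 x -4.46 z -0.18
0.46 x -5.28 z -0.56
0.52 x -6.08 z -0.98
0.58 x -6.85 z -1.45
0.64 x -7.6 z -1.97
0.7 x -8.31 z -2.53
0.76 x -8.99 z -3.13
```

step_arm --pt "4.5 0 0" --pt "8.6 0 0" --pt "8.6 0 3" --pt "8.6 0 7" --pt "8.6 0 10.6" --pt "8.6 0 10.6" --pt "8.6 0 10.6" --pt "8.6 0 10.6" --yaw '[0,0,0,0,0,0,0,0]'

```text
clock: 6.3
tool_pos: [0.6778, -0.1583, 0.1544]
ee_rot: [179.9, -0.2, 5.3]
wrist_force: [0.2, -0.0, 1.7]
grip_width: -0.0001
```

```bash
python3 - <<'E'
from h import *
f=cam("side"); crop(f,180,80,380,260,4,"pics/s9.png"); tgt(*U(0,0),.15,5.3)
E
```

```text
TGT cm [-0.3 -0.1  0.5] yaw 0.0 dist 0.006 at [ 0.6781 -0.1584  0.1549] [179.9  -0.3   5.3] F [ 1.  -0.4 -0.2] g -0.0001 t 6.35
```

View pics/s9.png

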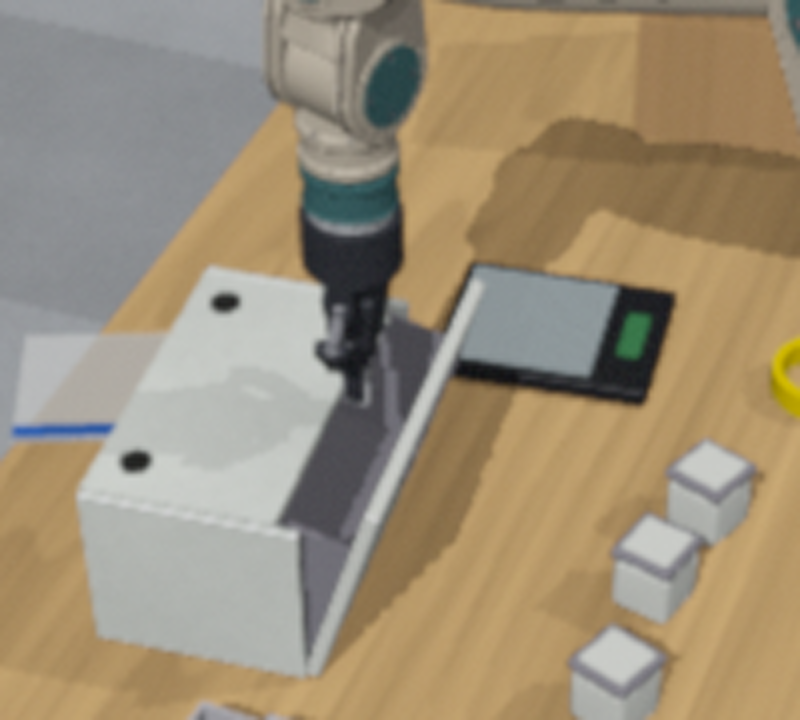

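step_arm --pt "-1.5 0 0.8" --pt "-3.0 0 0.8" --pt "-3.8 0 0.9" --pt "-4.6 0 1.1" --pt "-5.4 0 1.5" --pt "-6.3 0 1.9" --pt "-7.1 0 2.4" --pt "-7.8 0 2.9" --pt "-8.5 0 3.4" --pt "-9.2 0 3.8" --pt "-9.2 0 3.8" --yaw '[0,0,0,0,0,0,0,0,0,0,0]'

```text
clock: 7.45
tool_pos: [0.5917, -0.1664, 0.1184]
ee_rot: [180.0, -1.0, 5.4]
wrist_force: [11.1, 4.9, 12.0]
grip_width: 0.0002
```

```bash
python3 - <<'E'
from h import *
f=cam("side"); crop(f,180,80,380,260,4,"pics/s10.png"); tgt(*U(-.09,0),.12,5.3)
E
```

```text
TGT cm [-0.6 -0.1 -0.2] yaw 0.1 dist 0.006 at [ 0.5917 -0.1664  0.1183] [180.   -1.    5.4] F [10.1  4.1 11.1] g 0.0001 t 7.5
```

View pics/s10.png

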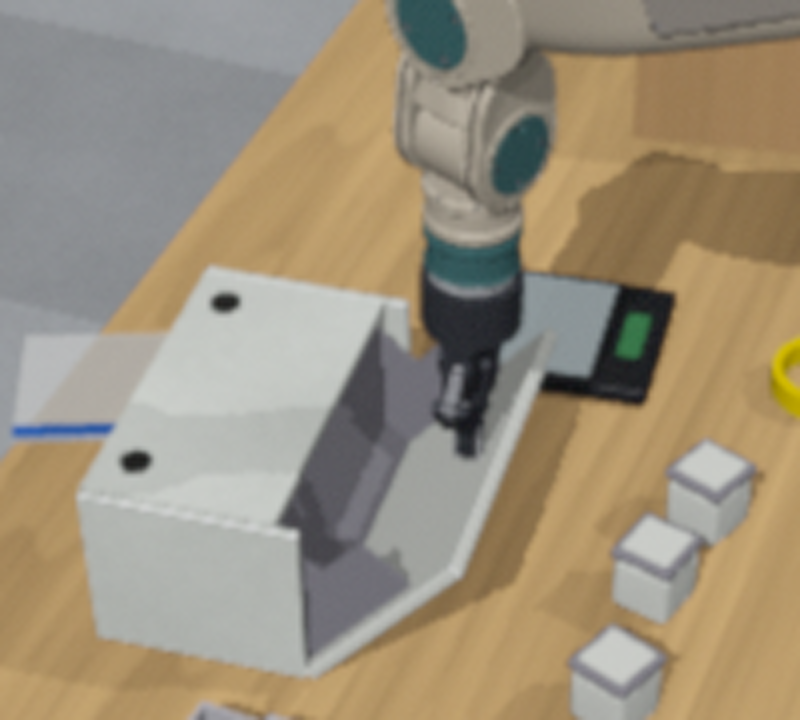

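```bash
python3 - <<'E'
from h import *
tgt(.429,-.289,.2,-21); print(sense()["joint_positions"].round(1))
E
```

```text
TGT cm [-17.4  10.7  -8.2] yaw 26.4 dist 0.22 at [ 0.5917 -0.1664  0.1183] [180.   -1.    5.4] F [10.1  4.1 11.1] g 0.0001 t 7.5
[-21.9  18.4 -11.6  59.1   0.4 152.7]
```

step_arm --pt "0.8 0 -1" --pt "0.8 0 -5" --pt "0.8 0 -9" --pt "-17.0 10.7 -9" --pt "-17.0 10.7 -9" --pt "-17.0 10.7 -9" --pt "-17.0 10.7 -9" --pt "-17.0 10.7 -9" --pt "-17.0 10.7 -9" --pt "-17.0 10.7 -9" --pt "-17.0 10.7 -9" --yaw '[0,0,0,26.4,26.4,26.4,26.4,26.4,26.4,26.4,26.4]' --claw 7.5

```text
clock: 8.6
tool_pos: [0.4259, -0.2877, 0.2033]
ee_rot: [-180.0, 0.1, -21.0]
wrist_force: [0.5, -0.0, 0.6]
grip_width: 0.075
```

```bash
python3 - <<'E'
from h import *
tgt(.429,-.289,.1,-21); 
w=cam("wrist"); crop(w,0,0,640,480,1,"pics/w11.png"); s=sense()
f=cam("side"); crop(f,180,50,480,250,2.6,"pics/s11.png")
g=cam("top"); crop(g,160,90,500,300,2.3,"pics/t11.png")
im=cv2.cvtColor(g["frame"],cv2.COLOR_RGB2HSV)
m=((im[...,1]<50)&(im[...,2]>120)).astype(np.uint8); m[:235]=0; m[285:]=0;m[:,:230]=0;m[:,440:]=0
m=cv2.morphologyEx(m,cv2.MORPH_OPEN,np.ones((3,3)))
for c in cv2.findContours(m,0,1)[0]:
    r=cv2.minAreaRect(c)
    if r[1][0]<8: continue
    print(ray(g,r[0],0.06).round(3),r[2],r[1])
E
```

```text
TGT cm [ 0.3  0.  10.3] yaw 0.0 dist 0.103 at [ 0.4259 -0.2877  0.2033] [-1.8e+02  1.0e-01 -2.1e+01] F [ 0.5 -0.   0.6] g 0.075 t 8.6
[ 0.38  -0.319  0.06 ] 45.0 (16.263460159301758, 33.941131591796875)
[ 0.42  -0.281  0.06 ] 90.0 (10.0, 13.0)
[0.42  0.192 0.06 ] 14.03624439239502 (16.24988555908203, 16.00735092163086)
[0.425 0.074 0.06 ] 75.96376037597656 (17.220029830932617, 16.97749137878418)
[ 0.439 -0.344  0.06 ] 90.0 (20.0, 14.0)
[ 0.432 -0.06   0.06 ] 21.801406860351562 (16.89827537536621, 17.26966667175293)
[ 0.443 -0.187  0.06 ] 15.255118370056152 (17.716569900512695, 17.102628707885742)
```

View pics/w11.png

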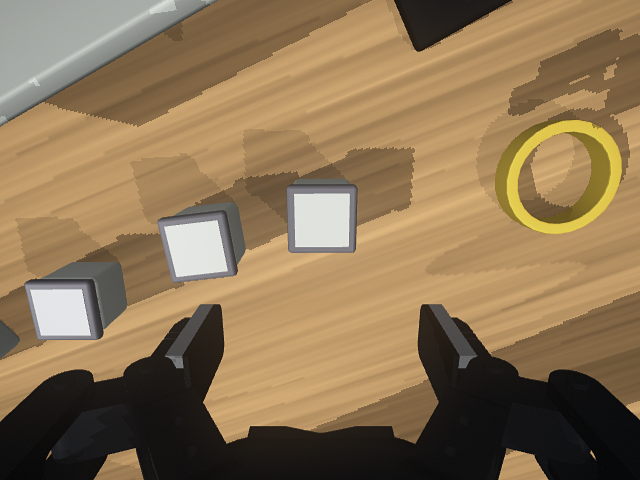

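View pics/s11.png

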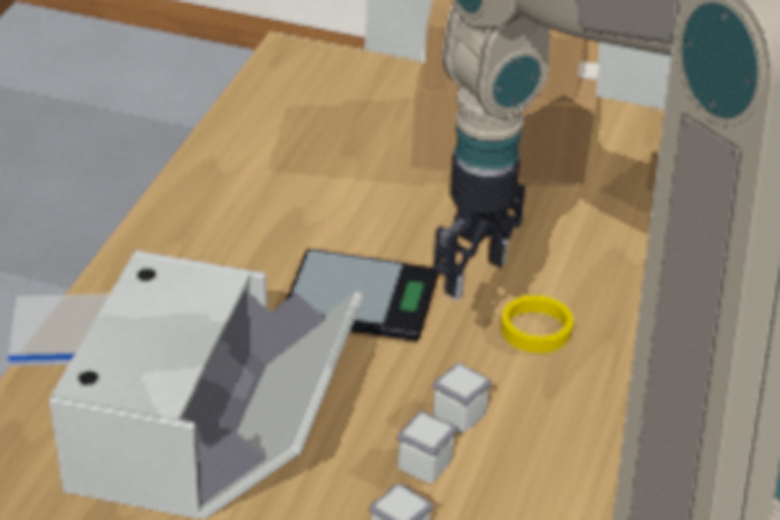

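View pics/t11.png

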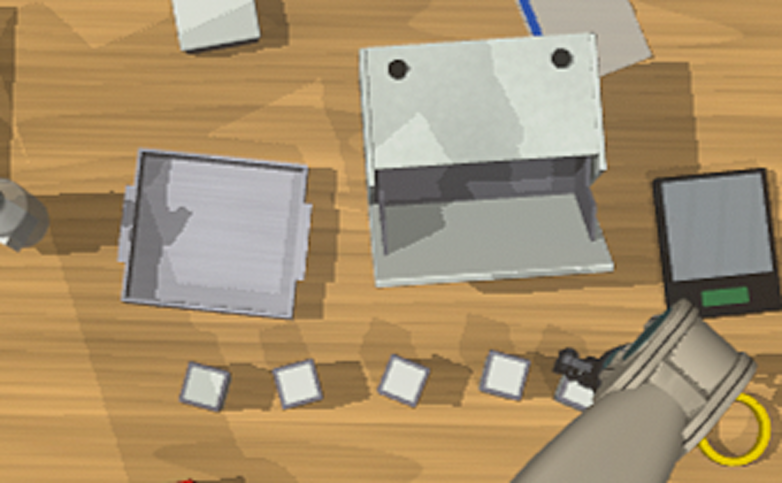

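step_arm --pt "0.3 0 5" --pt "0.3 0 10" --pt "0.3 0 13" --pt "0.3 0 13" --yaw '[0,0,0,0]'

```text
clock: 9.15
tool_pos: [0.4249, -0.286, 0.0691]
ee_rot: [-179.8, 0.6, -21.0]
wrist_force: [-0.5, 1.6, 0.6]
grip_width: 0.0749
```

```bash
python3 - <<'E'
from h import *
tgt(.429,-.289,.04,-21); 
w=cam("wrist"); crop(w,0,0,640,480,1,"pics/w12.png"); s=sense(); print(proj(w,[.429,-.289,.06]))
f=cam("side"); crop(f,300,130,420,230,6,"pics/s12.png")
p=s["tool_pos"]
y=np.radians(-21); ty=np.array([np.sin(y),-np.cos(y),0])
for dz in (.01,0,-.01,-.02): print(dz,((proj(f,np.array([p-ty*.05+[0,0,dz],p+ty*.05+[0,0,dz]]))-[300,130])*6).round().tolist())
E
```

```text
TGT cm [0.5 0.1 2.9] yaw 0.0 dist 0.03 at [ 0.4249 -0.286   0.0691] [-179.8    0.6  -21. ] F [-0.5  1.6  0.6] g 0.0749 t 9.15
[[317.97728592 288.79065905]]
0.01 [[293.0, 414.0], [409.0, 322.0]]
0 [[292.0, 429.0], [407.0, 336.0]]
-0.01 [[291.0, 443.0], [406.0, 350.0]]
-0.02 [[290.0, 457.0], [404.0, 364.0]]
```

View pics/w12.png

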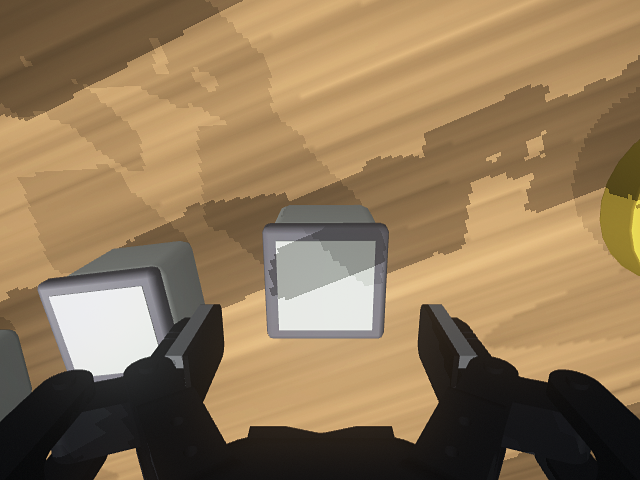

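View pics/s12.png

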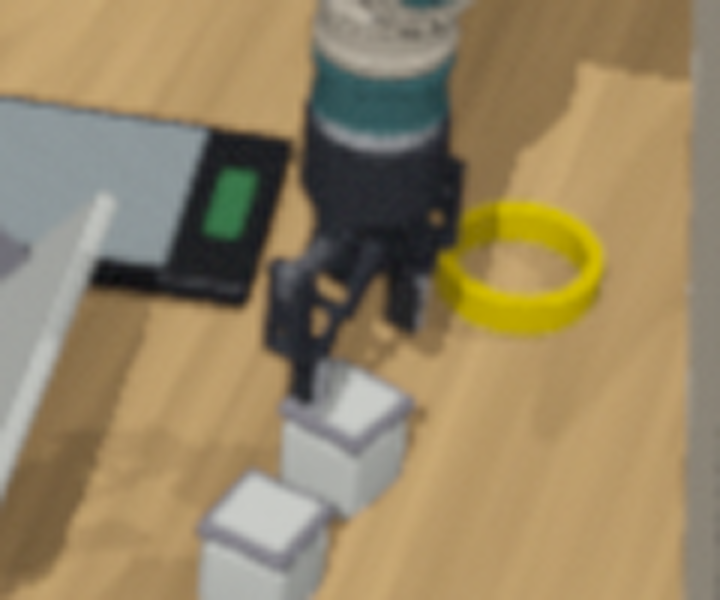

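step_arm --pt "0.4 0.1 2" --pt "0.4 0.1 4" --pt "0.4 0.1 5" --pt "0.4 0.1 5" --yaw '[0,0,0,0]'

```text
clock: 9.65
tool_pos: [0.4319, -0.2923, 0.0244]
ee_rot: [180.0, -0.0, -21.0]
wrist_force: [-0.8, 0.7, 0.3]
grip_width: 0.075
```

```bash
python3 - <<'E'
from h import *
tgt(.429,-.289,.014,-21); 
w=cam("wrist"); crop(w,0,0,640,480,1,"pics/w13.png"); s=sense(); print(proj(w,[.429,-.289,.06]))
f=cam("side"); crop(f,300,130,420,230,6,"pics/s13.png")
E
```

```text
TGT cm [-0.4 -0.2  1. ] yaw -0.0 dist 0.011 at [ 0.4319 -0.2923  0.0244] [180.  -0. -21.] F [-0.8  0.7  0.3] g 0.075 t 9.65
[[307.14311717 366.64619288]]
```

View pics/w13.png

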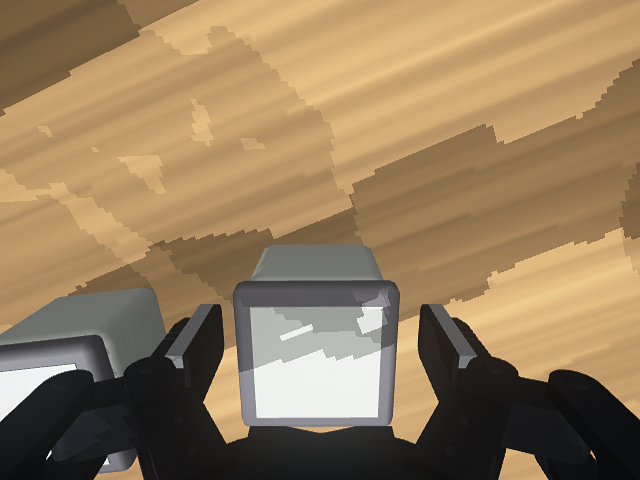

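View pics/s13.png

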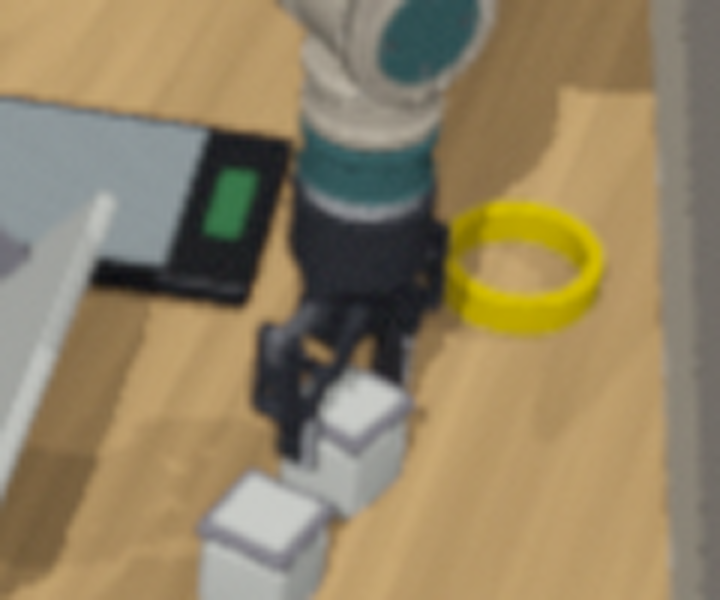

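step_arm --pt "-0.5 0 0.5" --pt "-0.5 0 0.9" --pt "-0.5 0 0.9" --yaw '[0,0,0]'

```text
clock: 10.05
tool_pos: [0.4262, -0.2899, 0.0145]
ee_rot: [-180.0, 0.0, -21.1]
wrist_force: [-0.7, -0.6, 1.3]
grip_width: 0.0752
```

step_arm --pt "0 0 0" --pt "0 0 0" --pt "0 0 0" --pt "0 0 0" --pt "0 0 0" --yaw '[0,0,0,0,0]' --claw 4

```text
clock: 10.55
tool_pos: [0.4272, -0.2905, 0.0151]
ee_rot: [-180.0, -0.0, -21.1]
wrist_force: [-0.6, 0.1, 3.0]
grip_width: 0.0535
```

step_arm --pt "0 0 -3" --pt "0 0 -8" --pt "0 0 -13" --pt "0 0 -17" --pt "0 0 -17" --pt "0 0 -17" --pt "0 0 -17" --yaw '[0,0,0,0,0,0,0]'

```text
clock: 11.25
tool_pos: [0.4251, -0.2889, 0.1822]
ee_rot: [-179.9, 0.3, -21.1]
wrist_force: [0.1, 0.0, -4.3]
grip_width: 0.0533
```

```bash
python3 - <<'E'
from h import *
tgt(.429,-.289,.2,-21); 
w=cam("wrist"); crop(w,0,0,640,480,1,"pics/w14.png")
f=cam("side"); crop(f,300,130,420,230,6,"pics/s14.png")
g=cam("top")
for i in range(4):
    cam("top"); print(sense()["wrist_force"])
E
```

```text
TGT cm [ 0.4 -0.1 -1.8] yaw -0.1 dist 0.018 at [ 0.4251 -0.2889  0.1822] [-179.9    0.3  -21.1] F [ 0.1  0.  -4.3] g 0.0533 t 11.25
[-0.04896749  0.18586836 -3.22715095]
[ 0.31911231 -0.42384473 -4.16312786]
[ 0.73313662  0.35932451 -2.27066436]
[ 0.07613226 -0.88320117 -4.03014902]
```

View pics/w14.png

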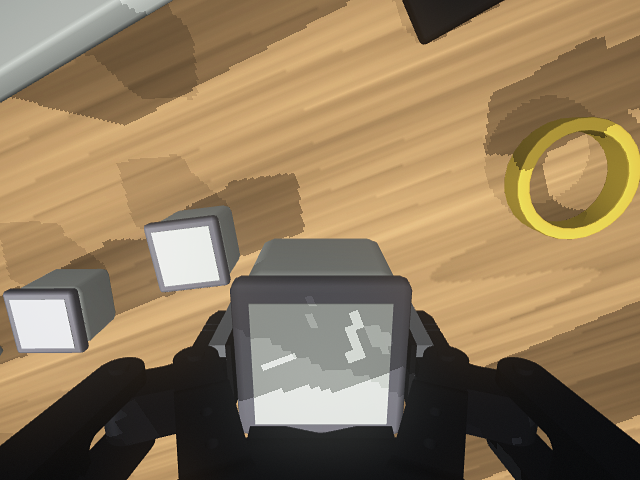

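View pics/s14.png

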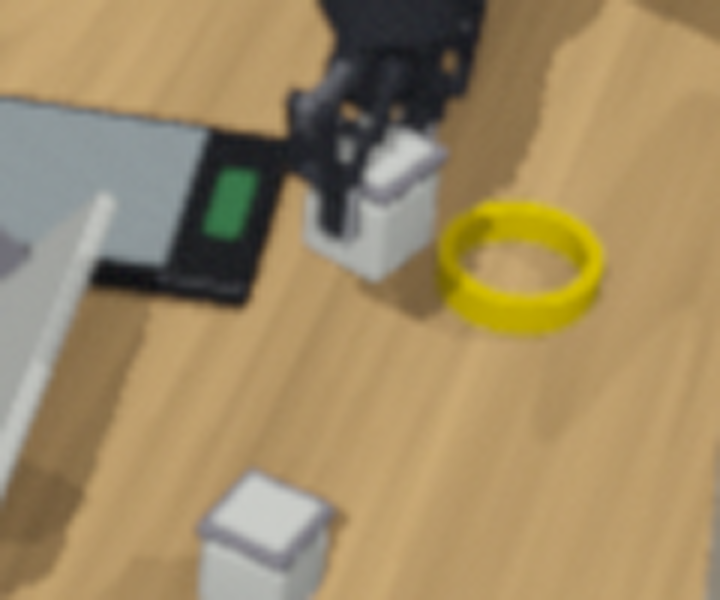

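```bash
python3 - <<'E'
from h import *
x,y=U(-.015,-.077);print(x,y); tgt(x,y,.23,5.3)
E
```

```text
0.6673716000000001 -0.2357534
TGT cm [ 20.5 -13.7  -4.6] yaw -26.4 dist 0.251 at [ 0.4264 -0.29    0.1839] [-1.80e+02  1.00e-01 -2.11e+01] F [ 0.1 -0.9 -4. ] g 0.0533 t 11.6
```

step_arm --pt "0 0 -4.6" --pt "20.5 -13.7 -4.6" --pt "20.5 -13.7 -4.6" --pt "20.5 -13.7 -4.6" --pt "20.5 -13.7 -4.6" --pt "20.5 -13.7 -4.6" --pt "20.5 -13.7 -4.6" --pt "20.5 -13.7 -4.6" --pt "20.5 -13.7 -4.6" --yaw '[0,-26.4,-26.4,-26.4,-26.4,-26.4,-26.4,-26.4,-26.4]'

```text
clock: 12.5
tool_pos: [0.6664, -0.2361, 0.2302]
ee_rot: [-180.0, 0.1, 5.3]
wrist_force: [0.7, 0.1, -3.3]
grip_width: 0.0531
```

```bash
python3 - <<'E'
from h import *
x,y=U(-.015,-.077); tgt(x,y,.083,5.3)
w=cam("wrist"); crop(w,0,0,640,480,1,"pics/w15.png")
f=cam("side"); crop(f,180,80,380,260,4,"pics/s15.png")
E
```

```text
TGT cm [ 0.1 -0.  14.7] yaw 0.0 dist 0.147 at [ 0.6664 -0.2361  0.2302] [-1.8e+02  1.0e-01  5.3e+00] F [ 0.7  0.1 -3.3] g 0.0531 t 12.5
```

View pics/w15.png

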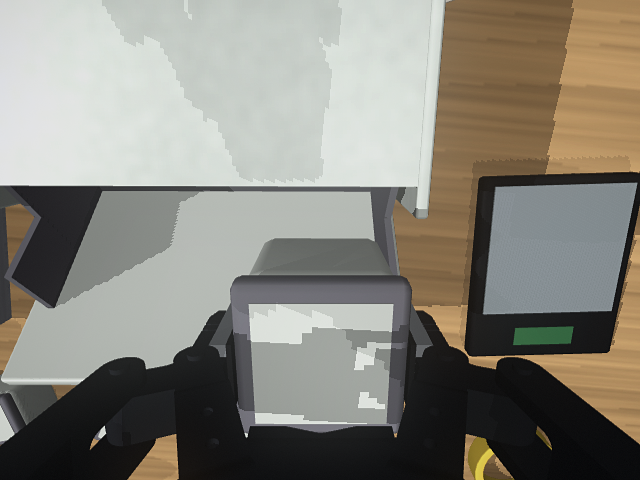

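View pics/s15.png

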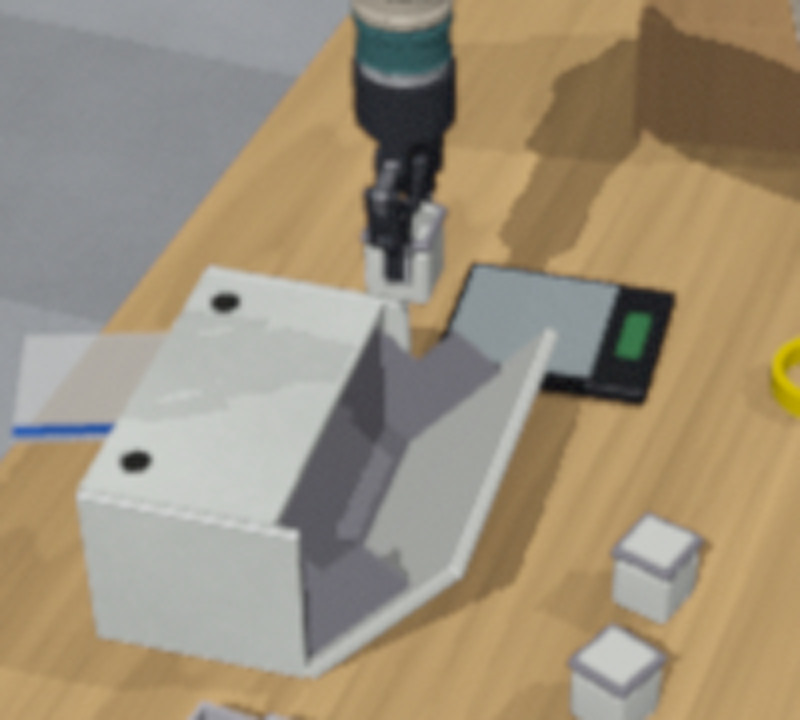

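step_arm --pt "0.1 -0.7 4" --pt "0.1 -0.7 8" --pt "0.1 -0.7 11" --pt "0.1 -0.7 13" --pt "0.1 -0.7 14" --pt "0.1 -0.7 14.5" --pt "0.1 -0.7 14.5" --yaw '[0,0,0,0,0,0,0]'

```text
clock: 13.3
tool_pos: [0.6676, -0.2295, 0.0864]
ee_rot: [180.0, -0.0, 5.3]
wrist_force: [-0.4, 0.7, -3.1]
grip_width: 0.0533
```

```bash
python3 - <<'E'
from h import *
x,y=U(-.015,-.07); tgt(x,y,.083,5.3)
f=cam("side"); crop(f,180,80,380,260,4,"pics/s16.png")
E
```

```text
TGT cm [-0.1 -0.1  0.3] yaw 0.0 dist 0.004 at [ 0.6676 -0.2295  0.0864] [180.   -0.    5.3] F [-0.4  0.7 -3.1] g 0.0533 t 13.3
```

View pics/s16.png

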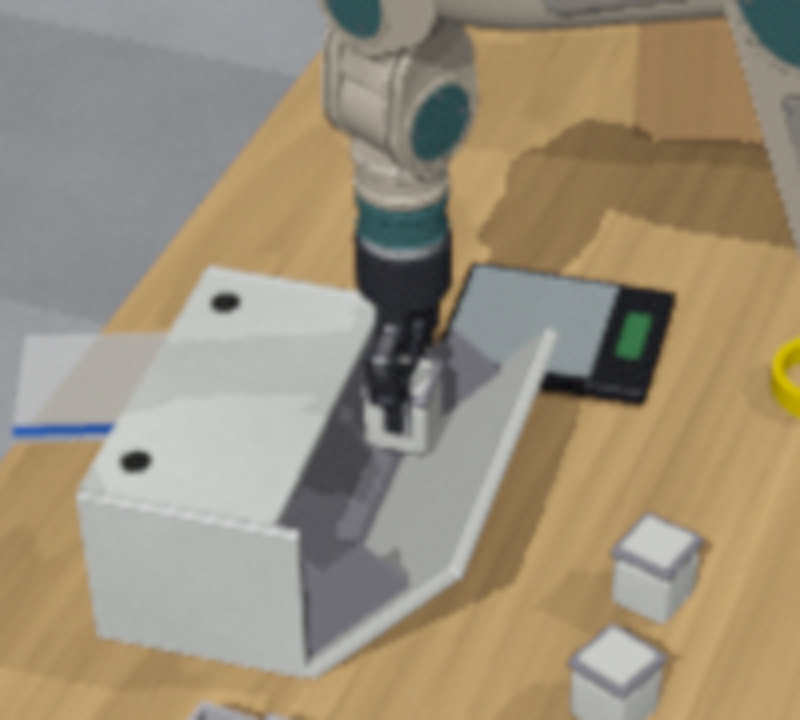

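step_arm --pt "0 0 0.3" --pt "0 0 0.6" --pt "0 0 0.6" --yaw '[0,0,0]'

```text
clock: 13.65
tool_pos: [0.6677, -0.229, 0.0799]
ee_rot: [180.0, -0.0, 5.3]
wrist_force: [0.2, 0.6, -3.7]
grip_width: 0.0534
```

step_arm --pt "0 0 0" --pt "0 0 0" --pt "0 0 0" --pt "0 0 0" --pt "0 0 -3" --pt "0 0 -8" --pt "0 0 -13" --pt "0 0 -13" --pt "0 0 -13" --yaw '[0,0,0,0,0,0,0,0,0]' --claw 6.4

```text
clock: 14.55
tool_pos: [0.6693, -0.2297, 0.2129]
ee_rot: [179.8, -0.3, 5.3]
wrist_force: [-0.9, -0.2, -0.5]
grip_width: 0.0639
```

```bash
cat >> h.py <<'E'
def tubs(g,u0=230,u1=440,v0=235,v1=300):
    im=cv2.cvtColor(g["frame"],cv2.COLOR_RGB2HSV)
    m=((im[...,1]<50)&(im[...,2]>120)).astype(np.uint8); k=np.zeros_like(m); k[v0:v1,u0:u1]=1; m*=k
    m=cv2.morphologyEx(m,cv2.MORPH_OPEN,np.ones((3,3)))
    for c in cv2.findContours(m,0,1)[0]:
        r=cv2.minAreaRect(c)
        if min(r[1])<13 or max(r[1])>22: continue
        b=cv2.boxPoints(r); W=[ray(g,p,0.06) for p in b]; e=W[1]-W[0]
        a=np.degrees(np.arctan2(e[1],e[0]))%90; print("tub",ray(g,r[0],.06).round(3),"ang",a.round(1),(a-90).round(1))
E
python3 - <<'E'
from h import *
f=cam("side"); crop(f,180,80,380,260,4,"pics/s17.png"); g=cam("top"); tubs(g); tgt(.443,-.188,.2,-13)
E
```

```text
tub [0.419 0.192 0.06 ] ang 77.7 -12.3
tub [0.426 0.074 0.06 ] ang 15.4 -74.6
tub [ 0.434 -0.056  0.06 ] ang 69.5 -20.5
TGT cm [-21.9  -6.1   0.9] yaw 18.3 dist 0.228 at [ 0.667  -0.2287  0.2087] [-1.799e+02  1.000e-01  5.300e+00] F [-0.2  0.  -0.3] g 0.0641 t 14.65
```

View pics/s17.png

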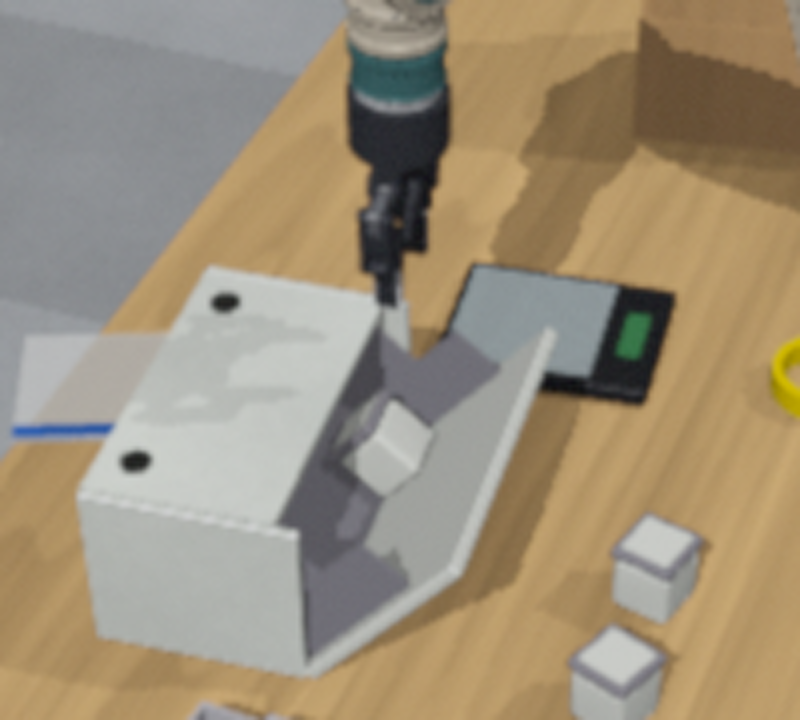

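step_arm --pt "-21.9 -6.1 0.9" --pt "-21.9 -6.1 0.9" --pt "-21.9 -6.1 0.9" --pt "-21.9 -6.1 0.9" --pt "-21.9 -6.1 0.9" --pt "-21.9 -6.1 0.9" --pt "-21.9 -6.1 0.9" --pt "-21.9 -6.1 0.9" --yaw '[18.3,18.3,18.3,18.3,18.3,18.3,18.3,18.3]' --claw 7.5

```text
clock: 15.45
tool_pos: [0.4447, -0.1889, 0.2002]
ee_rot: [-180.0, 0.0, -13.0]
wrist_force: [-0.1, -0.8, -0.1]
grip_width: 0.0749
```

```bash
python3 - <<'E'
from h import *
w=cam("wrist"); crop(w,0,0,640,480,1,"pics/w18.png"); tgt(.443,-.188,.014,-13); print(proj(w,[.443,-.188,.06]))
g=cam("top"); crop(g,300,90,440,220,4.6,"pics/t18.png")
E
```

```text
TGT cm [-0.2 -0.1 18.6] yaw 0.1 dist 0.186 at [ 0.445  -0.189   0.2004] [-180.     0.   -12.9] F [ 0.4  0.4 -0.5] g 0.0748 t 15.5
[[316.42406035 228.88301494]]
```

View pics/w18.png

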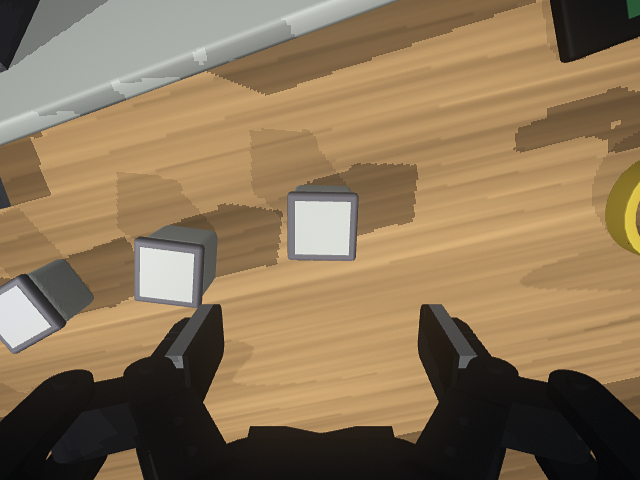

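View pics/t18.png

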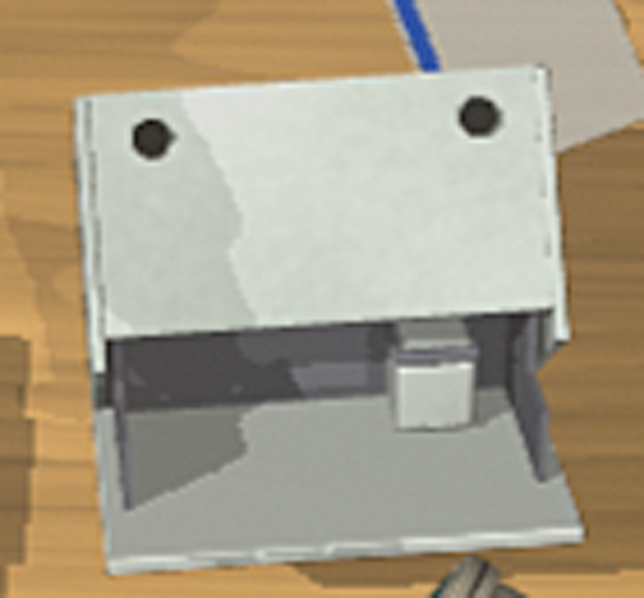

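step_arm --pt "-0.2 0 5" --pt "-0.2 0 10" --pt "-0.2 0 14" --pt "-0.2 0 16.5" --pt "-0.2 0 18.6" --pt "-0.2 0 18.6" --pt "-0.2 0 18.6" --yaw '[0,0,0,0,0,0,0]'

```text
clock: 16.25
tool_pos: [0.4426, -0.1883, 0.0147]
ee_rot: [-180.0, 0.0, -12.9]
wrist_force: [0.3, 0.0, 0.1]
grip_width: 0.0752
```

step_arm --pt "0 0 0" --pt "0 0 0" --pt "0 0 0" --pt "0 0 0" --pt "0 0 0" --yaw '[0,0,0,0,0]' --claw 4

```text
clock: 16.75
tool_pos: [0.444, -0.1893, 0.0166]
ee_rot: [179.9, -0.2, -13.0]
wrist_force: [1.0, -0.1, 6.3]
grip_width: 0.0533
```

step_arm --pt "0 0 -3" --pt "0 0 -8" --pt "0 0 -13" --pt "0 0 -17" --pt "0 0 -17" --pt "0 0 -17" --pt "0 0 -17" --yaw '[0,0,0,0,0,0,0]'

```text
clock: 17.45
tool_pos: [0.4406, -0.1874, 0.1832]
ee_rot: [-179.9, 0.2, -13.0]
wrist_force: [-0.1, 0.8, -2.0]
grip_width: 0.0537
```

```bash
cat >> h.py <<'E'
def weigh(n=8):
    F=[]
    for i in range(n): grab_frame("wrist"); F.append(sense()["wrist_force"][2])
    print("Fz",np.mean(F).round(2),np.std(F).round(2))
E
python3 - <<'E'
from h import *
w=cam("wrist"); crop(w,0,0,640,480,1,"pics/w19.png"); weigh()
x,y=U(-.015,0.07); tgt(x,y,.23,5.3);tgt(.6177,.1838,.15,-4.7)
g=cam("top"); tubs(g)
E
```

```text
Fz -1.48 0.37
TGT cm [ 18.4 -14.4  -4.6] yaw -18.3 dist 0.238 at [ 0.4419 -0.1882  0.1844] [-180.    0.  -13.] F [-0.  -0.3 -0.9] g 0.0535 t 17.9
TGT cm [  8.8 -40.2   3.4] yaw -8.3 dist 0.413 at [ 0.4419 -0.1882  0.1844] [-180.    0.  -13.] F [-0.  -0.3 -0.9] g 0.0535 t 17.9
tub [0.419 0.193 0.06 ] ang 76.5 -13.5
tub [0.426 0.074 0.06 ] ang 15.4 -74.6
tub [ 0.432 -0.06   0.06 ] ang 69.5 -20.5
```

View pics/w19.png

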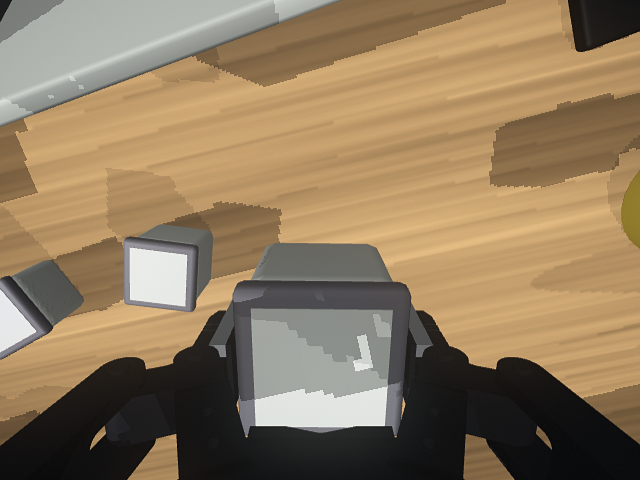

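```bash
cat >> h.py <<'E'
def T(x,y): return np.array([.6177,.1838])+x*np.array([.9966,-.082])+y*np.array([.082,.9966])
E
python3 - <<'E'
from h import *
tgt(*T(.045,.052),.2,-4.7)
E
```

```text
TGT cm [ 12.5 -46.   -1.5] yaw -8.3 dist 0.477 at [ 0.4419 -0.1882  0.1846] [-180.    0.  -13.] F [ 0.2  0.8 -1.4] g 0.0535 t 17.95
```

step_arm --pt "0 0 -1.5" --pt "12.5 -46 -1.5" --pt "12.5 -46 -1.5" --pt "12.5 -46 -1.5" --pt "12.5 -46 -1.5" --pt "12.5 -46 -1.5" --pt "12.5 -46 -1.5" --pt "12.5 -46 -1.5" --pt "12.5 -46 -1.5" --pt "12.5 -46 -1.5" --pt "12.5 -46 -1.5" --pt "12.5 -46 -1.5" --yaw '[0,-8.3,-8.3,-8.3,-8.3,-8.3,-8.3,-8.3,-8.3,-8.3,-8.3,-8.3]'

```text
clock: 19.15
tool_pos: [0.651, 0.0775, 0.1996]
ee_rot: [-177.9, 0.1, 0.3]
wrist_force: [-0.8, -0.1, -1.7]
grip_width: 0.0533
```

```bash
python3 - <<'E'
from h import *
tgt(*T(.045,.052),.026,-4.7)
w=cam("wrist"); crop(w,0,0,640,480,1,"pics/w20.png")
E
```

```text
TGT cm [  1.6 -15.4  17.4] yaw 5.0 dist 0.233 at [0.651  0.0775 0.1996] [-1.779e+02  1.000e-01  3.000e-01] F [-0.8 -0.1 -1.7] g 0.0533 t 19.15
```

View pics/w20.png

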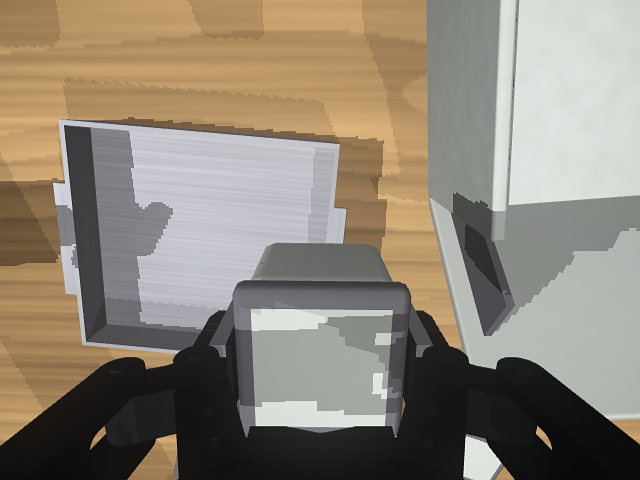

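step_arm --pt "1.5 -10 0" --pt "1.5 -13 0" --pt "1.5 -13 0" --pt "1.5 -13 0" --yaw '[5,5,5,5]'

```text
clock: 19.6
tool_pos: [0.6635, 0.0912, 0.2042]
ee_rot: [-175.8, 0.4, 0.5]
wrist_force: [-1.1, 0.0, -1.6]
grip_width: 0.0529
```

```bash
python3 - <<'E'
from h import *
tgt(*T(.045,.052),.026,-4.7)
E
```

```text
TGT cm [  0.5 -14.1  17.8] yaw 5.2 dist 0.227 at [0.6635 0.0912 0.2042] [-175.8    0.4    0.5] F [-1.1  0.  -1.6] g 0.0529 t 19.6
```

```bash
python3 - <<'E'
from h import *
print(sense()["joint_positions"].round(1))
E
```

```text
[  0.4  21.    2.8  72.2   4.2 179.9]
```

step_arm --pt "0 0 0" --pt "0 -3 0" --pt "0 -7 0" --pt "0 -10 0" --pt "0.3 -13 0" --pt "0.3 -13 0" --pt "0.3 -13 0" --pt "0.3 -13 0" --pt "0.3 -13 0" --pt "0.3 -13 0" --pt "0.3 -13 0" --pt "0.3 -13 0" --yaw '[-8,-16,-24,-32,-40,-48,-56,-64,-72,-80,-85,-85]'

```text
clock: 20.8
tool_pos: [0.6653, 0.2208, 0.2136]
ee_rot: [-179.3, -4.1, 85.4]
wrist_force: [0.8, 0.1, -0.4]
grip_width: 0.053
```

```bash
python3 - <<'E'
from h import *
tgt(*T(.045,.052),.026,85.3);print(sense()["joint_positions"].round(1))
w=cam("wrist"); crop(w,0,0,640,480,1,"pics/w21.png")
E
```

```text
TGT cm [ 1.1  0.1 18.8] yaw 0.1 dist 0.188 at [0.6653 0.2208 0.2136] [-179.3   -4.1   85.4] F [ 0.8  0.1 -0.4] g 0.053 t 20.8
[ 11.3  23.4   7.4  73.6   4.2 105.9]
```

View pics/w21.png

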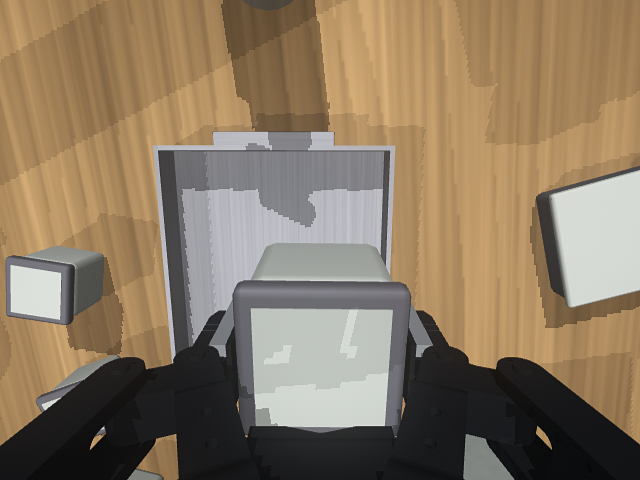

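```bash
cat >> h.py <<'E'
def tgt(x,y,z,yaw):
    s=sense(); p=s["tool_pos"]; r=s["ee_rot"]
    R=Ro.from_euler("xyz",r,degrees=True).as_matrix(); d=np.array([x,y,z])-p; q=R.T@d*100
    w=(yaw-r[2]+90)%180-90; j=s["joint_positions"]
    print("TGT cm",q.round(1),"yaw",round(-w,1),"dist",np.linalg.norm(d).round(3),"at",p.round(4),r.round(1),"F",s["wrist_force"].round(1),"g",round(float(s["grip_width"]),4),"t",round(s["clock"],2),"j1,5,6",j[[0,4,5]].round(1), "toolz",R[:,2].round(3))
E
python3 - <<'E'
from h import *
tgt(*T(.045,.052),.08,85.3);tgt(*T(.045,.052),.03,85.3)
E
```

```text
TGT cm [ 0.2  0.2 13.4] yaw 0.0 dist 0.134 at [0.6653 0.2208 0.2136] [-179.3   -4.1   85.3] F [-0.6  0.2 -1.6] g 0.0536 t 20.85 j1,5,6 [ 11.3   4.2 105.9] toolz [-0.007  0.073 -0.997]
TGT cm [-0.2  0.3 18.4] yaw 0.0 dist 0.184 at [0.6653 0.2208 0.2136] [-179.3   -4.1   85.3] F [-0.6  0.2 -1.6] g 0.0536 t 20.85 j1,5,6 [ 11.3   4.2 105.9] toolz [-0.007  0.073 -0.997]
```

step_arm --pt "0 0.2 4" --pt "0 0.2 8" --pt "0 0.2 12" --pt "-0.1 0.2 15" --pt "-0.2 0.2 17" --pt "-0.2 0.2 18" --pt "-0.2 0.2 18.2" --pt "-0.2 0.2 18.2" --yaw '[0,0,0,0,0,0,0,0]'

```text
clock: 21.65
tool_pos: [0.6669, 0.2322, 0.0327]
ee_rot: [-179.3, -4.2, 85.4]
wrist_force: [0.6, -1.0, -0.3]
grip_width: 0.0532
```

```bash
python3 - <<'E'
from h import *
tgt(*T(.045,.052),.026,85.3)
w=cam("wrist"); crop(w,0,0,640,480,1,"pics/w22.png"); f=cam("side"); crop(f,150,220,350,380,4,"pics/s22.png")
E
```

```text
TGT cm [-0.1 -0.   0.7] yaw 0.1 dist 0.007 at [0.6669 0.2322 0.0327] [-179.3   -4.2   85.4] F [ 0.6 -1.  -0.3] g 0.0532 t 21.65 j1,5,6 [ 12.2   4.2 106.8] toolz [-0.006  0.074 -0.997]
```

View pics/s22.png

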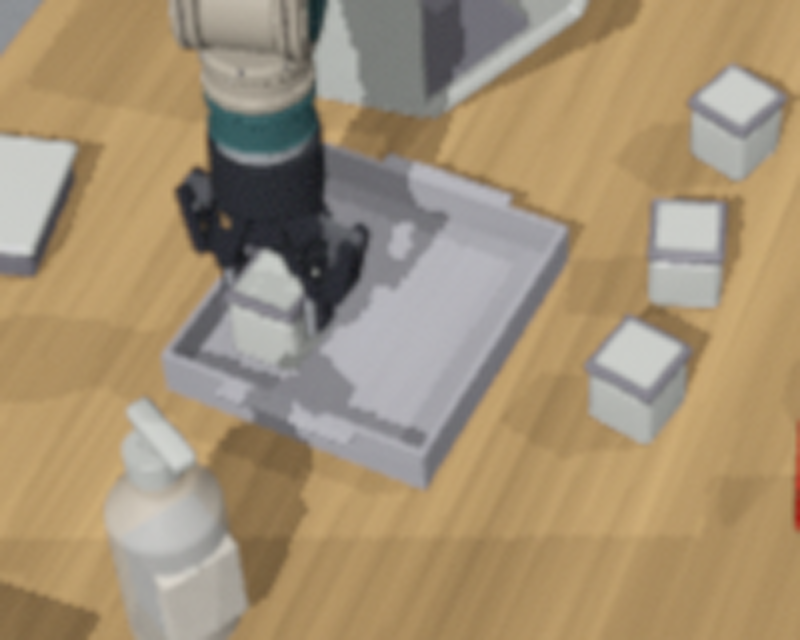

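step_arm --pt "0 0 0.4" --pt "0 0 0.6" --pt "0 0 0.6" --yaw '[0,0,0]'

```text
clock: 22.05
tool_pos: [0.666, 0.2324, 0.0259]
ee_rot: [-179.3, -4.2, 85.4]
wrist_force: [-1.0, -0.1, -2.3]
grip_width: 0.0531
```

step_arm --pt "0 0 0" --pt "0 0 0" --pt "0 0 0" --pt "0 0 -3" --pt "0 0 -8" --pt "0 0 -13" --pt "0 0 -16" --pt "0 0 -16" --pt "0 0 -16" --yaw '[0,0,0,0,0,0,0,0,0]' --claw 6.3

```text
clock: 22.95
tool_pos: [0.6681, 0.2208, 0.187]
ee_rot: [-179.4, -4.2, 85.4]
wrist_force: [-1.2, -0.8, -0.3]
grip_width: 0.0631
```

```bash
python3 - <<'E'
from h import *
g=cam("top"); tubs(g); tgt(.419,.193,.2,77)
w=cam("wrist"); crop(w,0,0,640,480,1,"pics/w23.png"); f=cam("side"); crop(f,150,220,350,380,4,"pics/s23.png")
E
```

```text
tub [0.425 0.074 0.06 ] ang 15.4 -74.6
tub [ 0.432 -0.06   0.06 ] ang 69.5 -20.5
TGT cm [ -4.6 -24.5  -1.5] yaw 8.4 dist 0.25 at [0.6669 0.2206 0.185 ] [-179.2   -4.1   85.4] F [-0.2 -0.1 -0.2] g 0.0628 t 23.0 j1,5,6 [ 11.3   4.2 105.8] toolz [-0.008  0.073 -0.997]
```

View pics/s23.png

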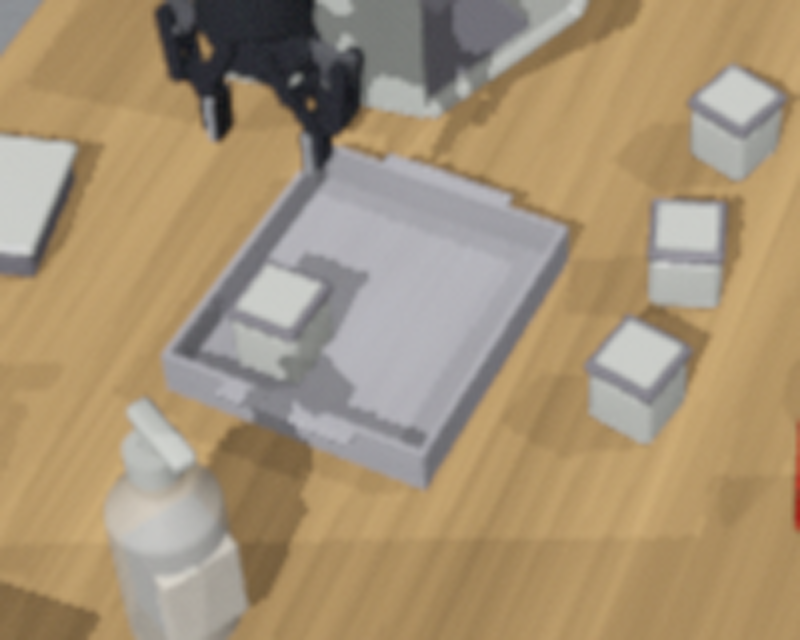

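step_arm --pt "-4.6 -24.5 -1.5" --pt "-4.6 -24.5 -1.5" --pt "-4.6 -24.5 -1.5" --pt "-4.6 -24.5 -1.5" --pt "-4.6 -24.5 -1.5" --pt "-4.6 -24.5 -1.5" --pt "-4.6 -24.5 -1.5" --pt "-4.6 -24.5 -1.5" --yaw '[8.4,8.4,8.4,8.4,8.4,8.4,8.4,8.4]' --claw 7.5

```text
clock: 23.9
tool_pos: [0.4202, 0.1933, 0.1998]
ee_rot: [-178.7, -4.0, 77.0]
wrist_force: [-0.2, 0.6, -0.2]
grip_width: 0.0754
```

```bash
python3 - <<'E'
from h import *
tgt(.419,.193,.08,77);tgt(.419,.193,.014,77)
w=cam("wrist"); crop(w,0,0,640,480,1,"pics/w24.png")
E
```

```text
TGT cm [-0.9  0.2 11.9] yaw 0.0 dist 0.12 at [0.4202 0.1933 0.1998] [-178.7   -4.    77. ] F [-0.2  0.6 -0.2] g 0.0754 t 23.9 j1,5,6 [ 14.    4.2 116.9] toolz [-0.007  0.073 -0.997]
TGT cm [-1.4  0.3 18.5] yaw 0.0 dist 0.186 at [0.4202 0.1933 0.1998] [-178.7   -4.    77. ] F [-0.2  0.6 -0.2] g 0.0754 t 23.9 j1,5,6 [ 14.    4.2 116.9] toolz [-0.007  0.073 -0.997]
```

View pics/w24.png

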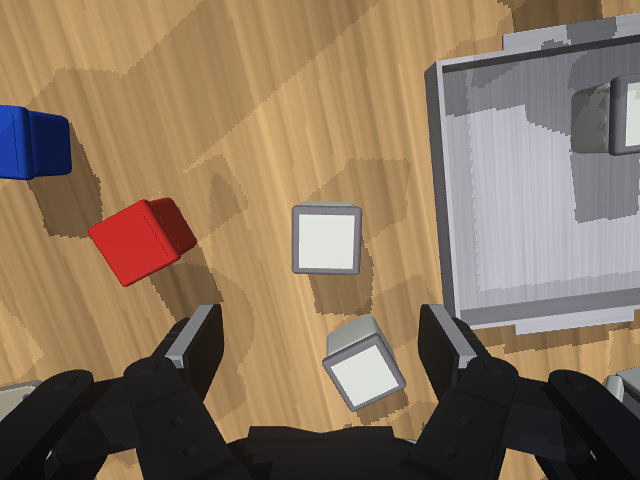

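step_arm --pt "-0.4 0.3 5" --pt "-0.8 0.3 10" --pt "-1.1 0.3 14" --pt "-1.3 0.3 17" --pt "-1.4 0.3 18.5" --pt "-1.4 0.3 18.5" --pt "-1.4 0.3 18.5" --yaw '[0,0,0,0,0,0,0]'

```text
clock: 24.65
tool_pos: [0.4192, 0.1926, 0.0145]
ee_rot: [-178.7, -4.0, 77.0]
wrist_force: [-0.5, -0.3, 0.3]
grip_width: 0.075
```

step_arm --pt "0 0 0" --pt "0 0 0" --pt "0 0 0" --pt "0 0 0" --pt "0 0 0" --yaw '[0,0,0,0,0]' --claw 4

```text
clock: 25.15
tool_pos: [0.4203, 0.1929, 0.0163]
ee_rot: [-178.9, -4.1, 77.0]
wrist_force: [0.2, -0.9, 6.4]
grip_width: 0.053
```

step_arm --pt "0 0 -3" --pt "0 0 -8" --pt "0 0 -13" --pt "0 0 -18" --pt "0 0 -18.5" --pt "0 0 -18.5" --pt "0 0 -18.5" --yaw '[0,0,0,0,0,0,0]'

```text
clock: 25.85
tool_pos: [0.4178, 0.1785, 0.1975]
ee_rot: [-178.5, -3.9, 77.0]
wrist_force: [-0.4, 0.1, -1.6]
grip_width: 0.0535
```

```bash
python3 - <<'E'
from h import *
w=cam("wrist"); crop(w,0,0,640,480,1,"pics/w25.png"); weigh()
tgt(*U(-.015,0.07),.23,5.3);tgt(*T(.045,-.052),.2,85.3)
E
```

```text
Fz -1.58 0.32
TGT cm [-20.6  28.8  -5.3] yaw 71.7 dist 0.358 at [0.419  0.1788 0.1986] [-178.6   -4.    77. ] F [ 0.4 -0.2 -2. ] g 0.054 t 26.3 j1,5,6 [ 12.2   4.2 115.2] toolz [-0.008  0.073 -0.997]
TGT cm [ 0.5 24.4 -0.7] yaw -8.3 dist 0.245 at [0.419  0.1788 0.1986] [-178.6   -4.    77. ] F [ 0.4 -0.2 -2. ] g 0.054 t 26.3 j1,5,6 [ 12.2   4.2 115.2] toolz [-0.008  0.073 -0.997]
```

View pics/w25.png

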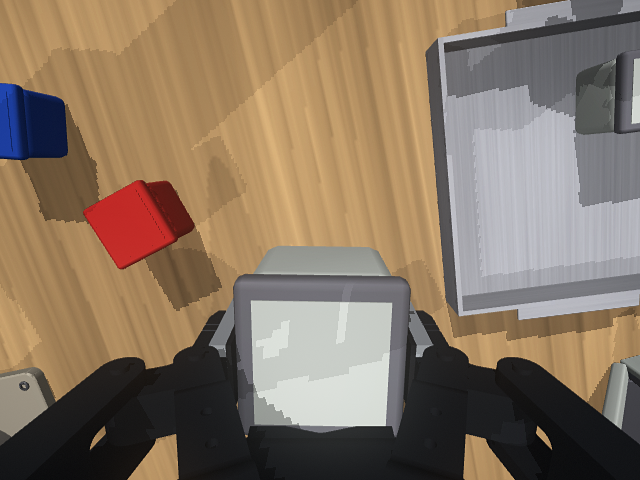

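```bash
python3 - <<'E'
from h import *
tgt(*T(-.045,.045),.16,85.3);tgt(*T(-.045,.045),.027,85.3)
E
```

```text
TGT cm [ 8.5 14.3  4.1] yaw -8.3 dist 0.171 at [0.419  0.1788 0.1986] [-178.6   -4.    77. ] F [ 0.4 -0.2 -2. ] g 0.054 t 26.3 j1,5,6 [ 12.2   4.2 115.2] toolz [-0.008  0.073 -0.997]
TGT cm [ 7.5 14.6 17.4] yaw -8.3 dist 0.239 at [0.419  0.1788 0.1986] [-178.6   -4.    77. ] F [ 0.4 -0.2 -2. ] g 0.054 t 26.3 j1,5,6 [ 12.2   4.2 115.2] toolz [-0.008  0.073 -0.997]
```

step_arm --pt "8.5 14.3 2" --pt "8.5 14.3 3" --pt "8.5 14.3 4.1" --pt "8.5 14.3 4.1" --pt "8.4 14.3 5" --pt "8.1 14.4 9" --pt "7.8 14.5 13" --pt "7.6 14.6 16" --pt "7.5 14.6 17" --pt "7.5 14.6 17.4" --pt "7.5 14.6 17.4" --yaw '[-8.3,-8.3,-8.3,-8.3,-8.3,-8.3,-8.3,-8.3,-8.3,-8.3,-8.3]'

```text
clock: 27.4
tool_pos: [0.5775, 0.2321, 0.0283]
ee_rot: [-179.3, -4.2, 85.3]
wrist_force: [0.6, -0.6, -0.7]
grip_width: 0.0536
```

```bash
python3 - <<'E'
from h import *
tgt(*T(-.045,.045),.026,85.3)
f=cam("side"); crop(f,150,220,350,380,4,"pics/s26.png")
E
```

```text
TGT cm [ 0.  -0.1  0.2] yaw 0.0 dist 0.003 at [0.5775 0.2321 0.0283] [-179.3   -4.2   85.3] F [ 0.6 -0.6 -0.7] g 0.0536 t 27.4 j1,5,6 [ 13.9   4.2 108.6] toolz [-0.006  0.074 -0.997]
```

View pics/s26.png

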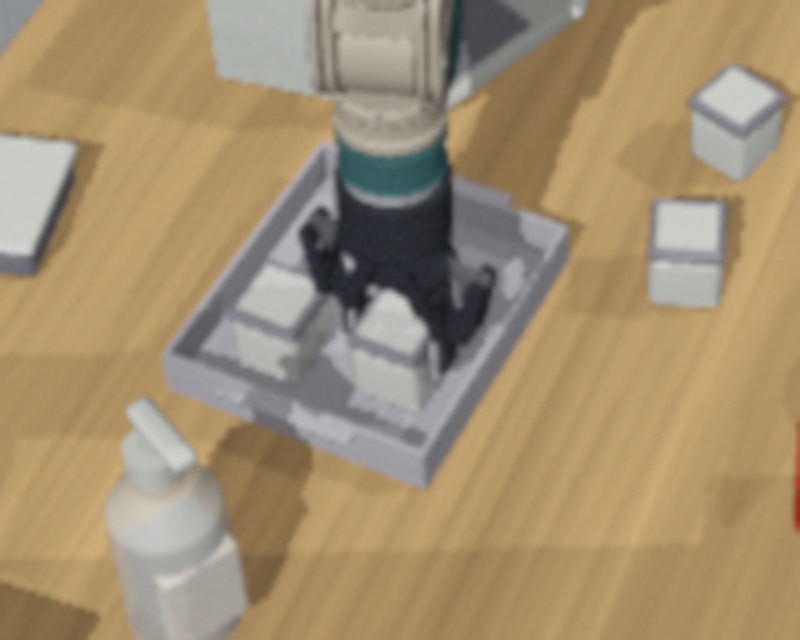

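step_arm --pt "0 0 0.3" --pt "0 0 0.3" --yaw '[0,0]'

```text
clock: 27.65
tool_pos: [0.5782, 0.2325, 0.0258]
ee_rot: [-179.4, -4.2, 85.3]
wrist_force: [-0.1, 0.5, -1.0]
grip_width: 0.0531
```

step_arm --pt "0 0 0" --pt "0 0 0" --pt "0 0 0" --pt "0 0 -3" --pt "0 0 -8" --pt "0 0 -13" --pt "0 0 -16" --pt "0 0 -16" --pt "0 0 -16" --yaw '[0,0,0,0,0,0,0,0,0]' --claw 6.3

```text
clock: 28.55
tool_pos: [0.5789, 0.2205, 0.1851]
ee_rot: [-179.4, -4.2, 85.3]
wrist_force: [0.5, 0.7, 0.8]
grip_width: 0.0631
```

```bash
python3 - <<'E'
from h import *
g=cam("top"); tubs(g,v0=145); tgt(.425,.074,.2,105.4)
f=cam("side"); crop(f,150,180,350,380,3,"pics/s27.png")
E
```

```text
tub [0.425 0.074 0.06 ] ang 15.4 -74.6
tub [ 0.432 -0.06   0.06 ] ang 69.5 -20.5
TGT cm [-15.7 -14.1  -2.6] yaw -20.1 dist 0.212 at [0.5777 0.2204 0.1834] [-179.2   -4.1   85.3] F [-0.2  0.  -1.7] g 0.0632 t 28.6 j1,5,6 [ 12.9   4.2 107.5] toolz [-0.008  0.073 -0.997]
```

View pics/s27.png

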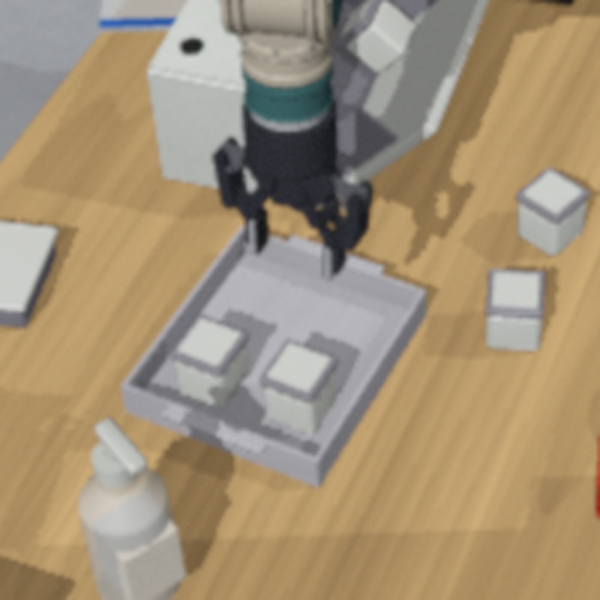

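step_arm --pt "-15.7 -14.1 -2" --pt "-15.7 -14.1 -2" --pt "-15.7 -14.1 -2" --pt "-15.7 -14.1 -2" --pt "-15.7 -14.1 -2" --pt "-15.7 -14.1 -2" --pt "-15.7 -14.1 -2" --pt "-15.7 -14.1 -2" --yaw '[-8,-16,-20.1,-20.1,-20.1,-20.1,-20.1,-20.1]' --claw 7.5

```text
clock: 29.45
tool_pos: [0.4261, 0.0748, 0.194]
ee_rot: [179.3, -4.2, 105.5]
wrist_force: [-0.2, 1.2, 0.1]
grip_width: 0.075
```

```bash
python3 - <<'E'
from h import *
tgt(.425,.074,.014,105.4)
w=cam("wrist"); crop(w,0,0,640,480,1,"pics/w28.png"); print(proj(w,[.425,.074,.06]))
E
```

```text
TGT cm [-1.4 -0.4 17.9] yaw 0.1 dist 0.18 at [0.4261 0.0748 0.194 ] [179.3  -4.2 105.5] F [-0.2  1.2  0.1] g 0.075 t 29.45 j1,5,6 [-1.5  4.2 72.9] toolz [-0.007  0.074 -0.997]
[[318.61700242 239.8327271 ]]
```

View pics/w28.png

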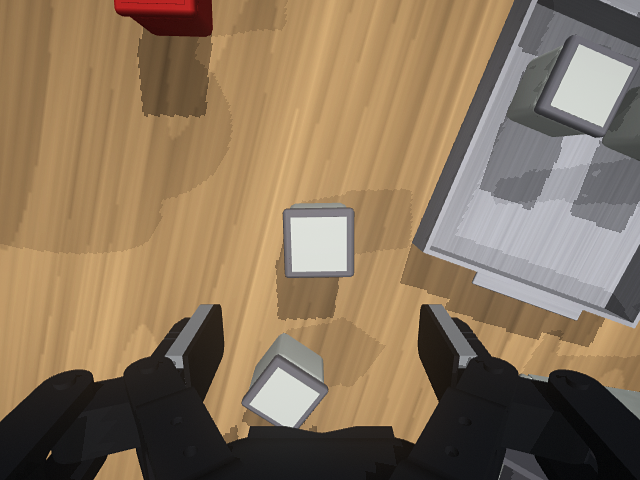

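step_arm --pt "-0.4 -0.3 5" --pt "-0.8 -0.3 10" --pt "-1.1 -0.3 14" --pt "-1.3 -0.3 16.5" --pt "-1.4 -0.3 17.9" --pt "-1.4 -0.3 17.9" --pt "-1.4 -0.3 17.9" --yaw '[0,0,0,0,0,0,0]'

```text
clock: 30.2
tool_pos: [0.4254, 0.0736, 0.0148]
ee_rot: [179.3, -4.2, 105.5]
wrist_force: [-0.3, -0.3, -0.3]
grip_width: 0.0752
```

step_arm --pt "0 0 0" --pt "0 0 0" --pt "0 0 0" --pt "0 0 0" --pt "0 0 0" --yaw '[0,0,0,0,0]' --claw 4

```text
clock: 30.7
tool_pos: [0.4268, 0.0732, 0.0164]
ee_rot: [179.0, -4.1, 105.5]
wrist_force: [0.8, 0.4, 6.5]
grip_width: 0.0533
```

step_arm --pt "0 0 -3" --pt "0 0 -8" --pt "0 0 -13" --pt "0 0 -18" --pt "0 0 -18.5" --pt "0 0 -18.5" --pt "0 0 -18.5" --yaw '[0,0,0,0,0,0,0]'

```text
clock: 31.4
tool_pos: [0.4241, 0.0596, 0.1973]
ee_rot: [179.5, -4.2, 105.5]
wrist_force: [-0.3, 0.3, -4.2]
grip_width: 0.0534
```

```bash
python3 - <<'E'
from h import *
w=cam("wrist"); crop(w,0,0,640,480,1,"pics/w29.png"); weigh()
tgt(*U(-.015,0.07),.23,5.3);tgt(*U(-.015,0.07),.23,95.3);tgt(*T(.045,-.052),.2,85.3)
E
```

```text
Fz -3.32 0.33
TGT cm [-20.2  18.1  -4.4] yaw -79.8 dist 0.274 at [0.4258 0.0596 0.1988] [179.3  -4.2 105.5] F [ 0.1 -0.  -3. ] g 0.0534 t 31.85 j1,5,6 [-3.6  4.2 70.9] toolz [-0.008  0.073 -0.997]
TGT cm [-20.2  18.1  -4.4] yaw 10.2 dist 0.274 at [0.4258 0.0596 0.1988] [179.3  -4.2 105.5] F [ 0.1 -0.  -3. ] g 0.0534 t 31.85 j1,5,6 [-3.6  4.2 70.9] toolz [-0.008  0.073 -0.997]
TGT cm [ 0.4 24.2  0.2] yaw 20.2 dist 0.242 at [0.4258 0.0596 0.1988] [179.3  -4.2 105.5] F [ 0.1 -0.  -3. ] g 0.0534 t 31.85 j1,5,6 [-3.6  4.2 70.9] toolz [-0.008  0.073 -0.997]
```

View pics/w29.png

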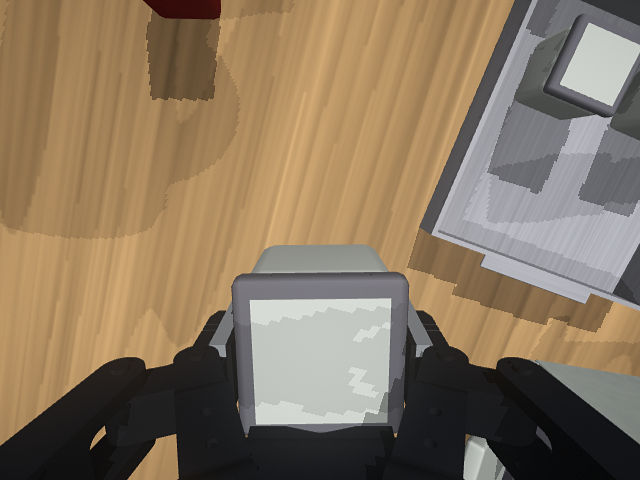

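step_arm --pt "0 0 -3" --pt "-4 3.6 -4.4" --pt "-8 7.2 -4.4" --pt "-12 10.8 -4.4" --pt "-16 14.4 -4.4" --pt "-20.2 18.1 -4.4" --pt "-20.2 18.1 -4.4" --pt "-20.2 18.1 -4.4" --pt "-20.2 18.1 -4.4" --pt "-20.2 18.1 -4.4" --pt "-20.2 18.1 -4.4" --pt "-20.2 18.1 -4.4" --yaw '[-8,-16,-24,-32,-40,-48,-56,-64,-72,-79.8,-79.8,-79.8]'

```text
clock: 33.05
tool_pos: [0.6546, -0.0896, 0.2305]
ee_rot: [175.8, -0.0, -174.9]
wrist_force: [0.6, 0.1, -2.4]
grip_width: 0.0535
```

```bash
python3 - <<'E'
from h import *
tgt(*U(-.015,0.07),.15,5.3);tgt(*U(-.015,0.07),.08,5.3)
w=cam("wrist"); crop(w,0,0,640,480,1,"pics/w30.png")
E
```

```text
TGT cm [ 0.1 -0.6  8. ] yaw -0.2 dist 0.081 at [ 0.6546 -0.0896  0.2305] [ 175.8   -0.  -174.9] F [ 0.6  0.1 -2.4] g 0.0535 t 33.05 j1,5,6 [-15.2   4.  -20.3] toolz [-0.007  0.073 -0.997]
TGT cm [ 0.1 -1.1 15. ] yaw -0.2 dist 0.151 at [ 0.6546 -0.0896  0.2305] [ 175.8   -0.  -174.9] F [ 0.6  0.1 -2.4] g 0.0535 t 33.05 j1,5,6 [-15.2   4.  -20.3] toolz [-0.007  0.073 -0.997]
```

View pics/w30.png

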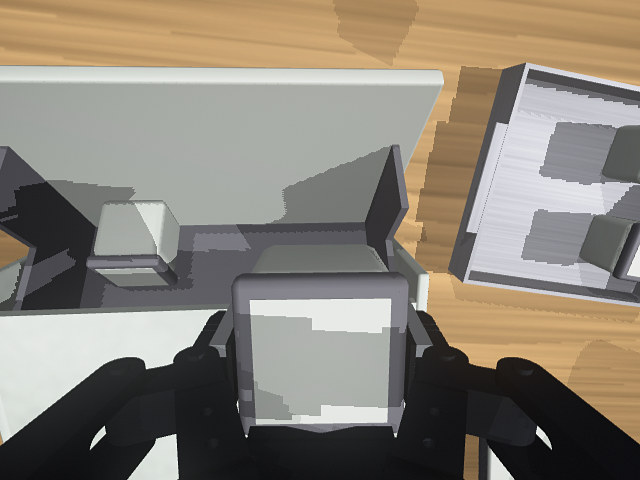

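step_arm --pt "0 -0.4 4" --pt "0 -0.7 8" --pt "0.1 -0.9 11" --pt "0.1 -1 13" --pt "0.1 -1.1 14.5" --pt "0.1 -1.1 15" --pt "0.1 -1.1 15" --yaw '[0,0,0,0,0,0,0]'

```text
clock: 33.8
tool_pos: [0.6545, -0.0898, 0.0811]
ee_rot: [175.8, 0.1, -174.8]
wrist_force: [0.5, -0.1, -3.8]
grip_width: 0.0534
```

```bash
python3 - <<'E'
from h import *
tgt(*U(-.015,0.07),.08,5.3)
f=cam("side"); crop(f,180,80,380,260,4,"pics/s31.png")
E
```

```text
TGT cm [0.1 0.  0.1] yaw -0.1 dist 0.001 at [ 0.6545 -0.0898  0.0811] [ 1.758e+02  1.000e-01 -1.748e+02] F [ 0.5 -0.1 -3.8] g 0.0534 t 33.8 j1,5,6 [-15.2   4.  -20.5] toolz [-0.005  0.073 -0.997]
```

View pics/s31.png

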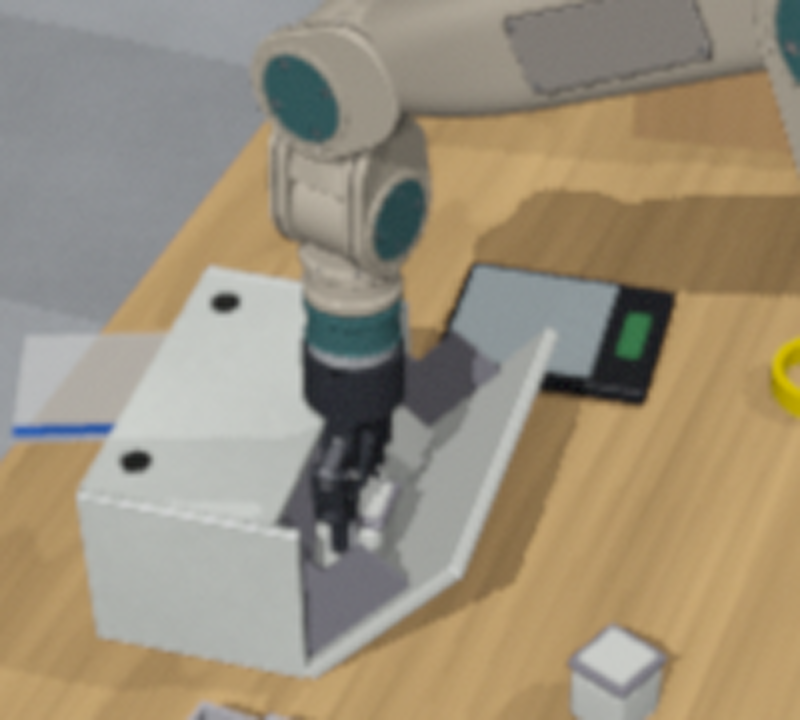

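Good; release and rise.

step_arm --pt "0 0 0" --pt "0 0 0" --pt "0 0 0" --pt "0 0 0" --pt "0 0 -3" --pt "0 0 -8" --pt "0 0 -13" --pt "0 0 -15" --pt "0 0 -15" --yaw '[0,0,0,0,0,0,0,0,0]' --claw 6.3

```text
clock: 34.75
tool_pos: [0.6576, -0.1018, 0.236]
ee_rot: [176.0, 0.5, -174.8]
wrist_force: [0.3, -0.6, -0.3]
grip_width: 0.0626
```

```bash
python3 - <<'E'
from h import *
f=cam("side"); crop(f,180,80,380,260,4,"pics/s32.png")
w=cam("wrist"); crop(w,0,0,640,480,1,"pics/w32.png")
g=cam("top"); tubs(g); tgt(.432,-.06,.2,-20.5)
E
```

```text
TGT cm [21.7  5.8  3.4] yaw 25.8 dist 0.227 at [ 0.6539 -0.1004  0.229 ] [ 1.757e+02 -1.000e-01 -1.747e+02] F [ 0.9 -0.5 -0.6] g 0.0631 t 34.9 j1,5,6 [-16.1   3.9 -21.4] toolz [-0.009  0.074 -0.997]
```

View pics/s32.png

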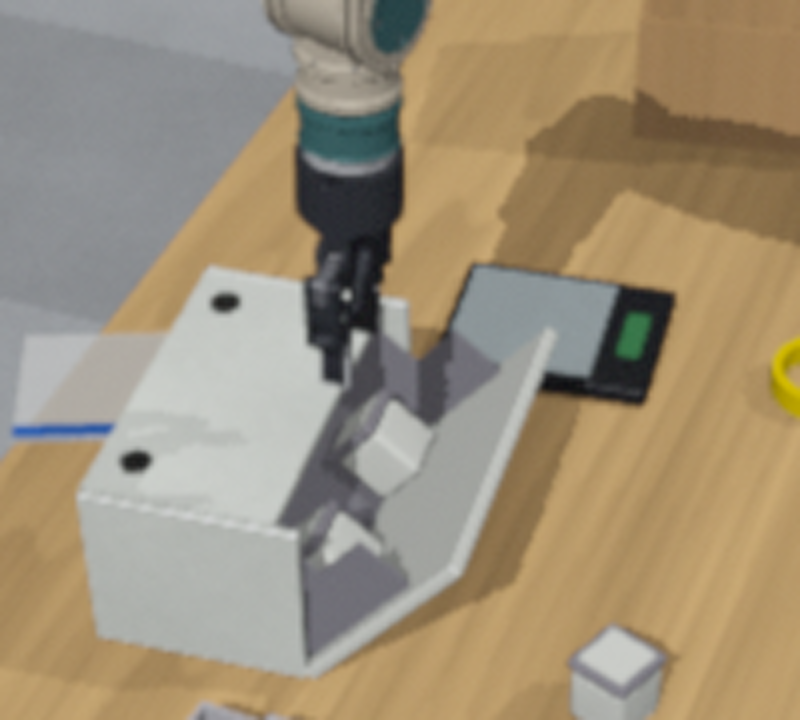

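View pics/w32.png

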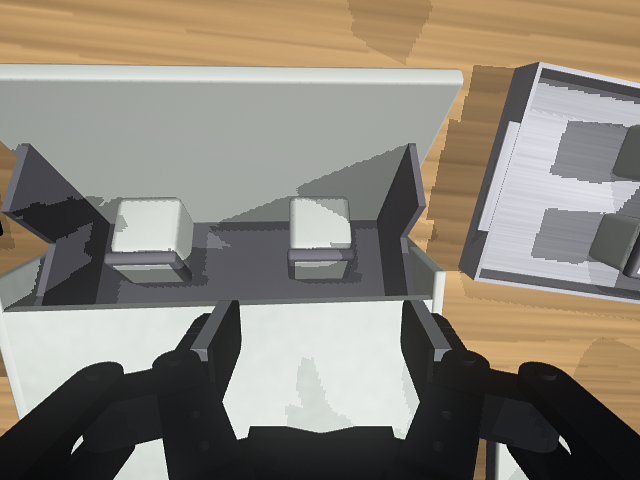

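step_arm --pt "5 1.4 0" --pt "10 2.8 1" --pt "15 4 2" --pt "19 5 3" --pt "21.7 5.8 3.4" --pt "21.7 5.8 3.4" --pt "21.7 5.8 3.4" --pt "21.7 5.8 3.4" --pt "21.7 5.8 3.4" --pt "21.7 5.8 3.4" --yaw '[-8,-16,-24,-32,-40,-48,-56,-64.2,-64.2,-64.2]' --claw 7.5

```text
clock: 35.9
tool_pos: [0.4319, -0.0601, 0.1991]
ee_rot: [178.0, 3.8, -110.8]
wrist_force: [0.2, 0.5, 0.7]
grip_width: 0.075
```

```bash
python3 - <<'E'
from h import *
tgt(.432,-.06,.014,69.5)
w=cam("wrist"); crop(w,0,0,640,480,1,"pics/w33.png"); print(proj(w,[.432,-.06,.06]))
E
```

```text
TGT cm [ 1.2 -0.7 18.5] yaw -0.3 dist 0.185 at [ 0.4319 -0.0601  0.1991] [ 178.     3.8 -110.8] F [0.2 0.5 0.7] g 0.075 t 35.9 j1,5,6 [-19.1   3.8 -88.4] toolz [-0.01   0.074 -0.997]
[[313.66299513 219.39546464]]
```

View pics/w33.png

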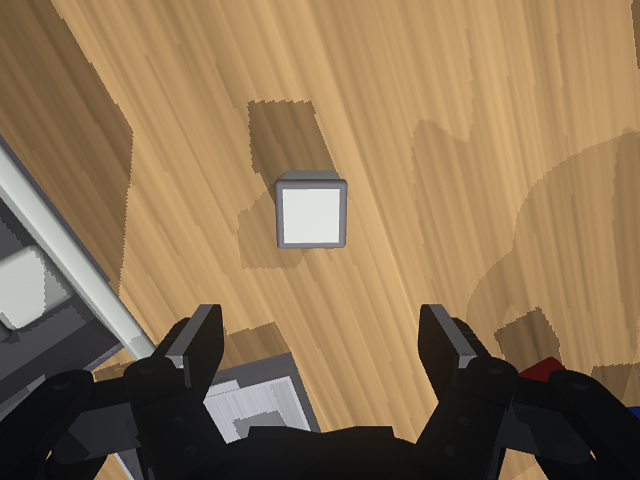

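step_arm --pt "0.3 -0.7 5" --pt "0.6 -0.7 10" --pt "0.9 -0.7 14" --pt "1.1 -0.7 17" --pt "1.2 -0.7 18.5" --pt "1.2 -0.7 18.5" --pt "1.2 -0.7 18.5" --yaw '[0,0,0,0,0,0,0]'

```text
clock: 36.65
tool_pos: [0.434, -0.0605, 0.0149]
ee_rot: [178.1, 3.8, -110.7]
wrist_force: [1.2, 0.3, 0.1]
grip_width: 0.0751
```

step_arm --pt "0 0 0" --pt "0 0 0" --pt "0 0 0" --pt "0 0 0" --pt "0 0 0" --yaw '[0,0,0,0,0]' --claw 4

```text
clock: 37.15
tool_pos: [0.4359, -0.0612, 0.0167]
ee_rot: [178.4, 3.8, -110.6]
wrist_force: [-1.3, -0.2, 6.4]
grip_width: 0.0534
```

step_arm --pt "0 0 -3" --pt "0 0 -8" --pt "0 0 -13" --pt "0 0 -18" --pt "0 0 -18.5" --pt "0 0 -18.5" --pt "0 0 -18.5" --yaw '[0,0,0,0,0,0,0]'

```text
clock: 37.85
tool_pos: [0.4341, -0.0737, 0.1982]
ee_rot: [178.0, 3.8, -110.6]
wrist_force: [0.7, 0.4, -2.4]
grip_width: 0.0532
```

```bash
python3 - <<'E'
from h import *
w=cam("wrist"); crop(w,0,0,640,480,1,"pics/w34.png"); weigh()
tgt(*U(-.015,0),.23,5.3);tgt(*T(0,-.052),.2,85.3)
E
```

```text
Fz -1.69 0.48
TGT cm [ -0.2 -24.   -3.9] yaw 64.1 dist 0.243 at [ 0.4351 -0.074   0.1989] [ 178.1    3.8 -110.6] F [-0.3  0.5 -1.2] g 0.0538 t 38.3 j1,5,6 [-20.6   3.8 -90.2] toolz [-0.008  0.074 -0.997]
TGT cm [-25.5  -9.5   1.3] yaw -15.9 dist 0.272 at [ 0.4351 -0.074   0.1989] [ 178.1    3.8 -110.6] F [-0.3  0.5 -1.2] g 0.0538 t 38.3 j1,5,6 [-20.6   3.8 -90.2] toolz [-0.008  0.074 -0.997]
```

View pics/w34.png

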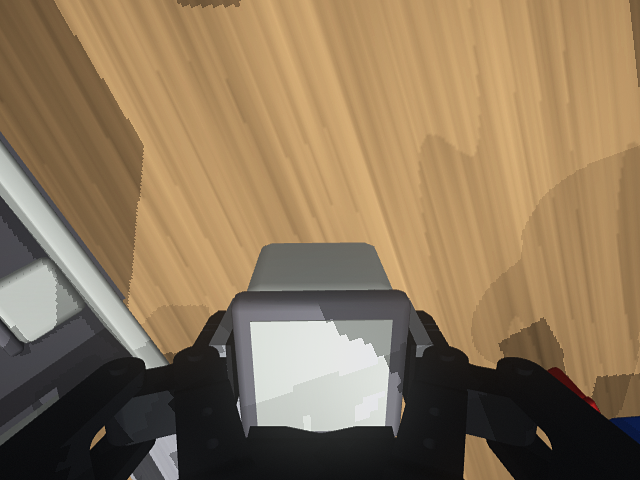

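step_arm --pt "-5 -2 0" --pt "-10 -4 0" --pt "-15 -6 0" --pt "-20 -8 0.5" --pt "-25.5 -9.5 1.3" --pt "-25.5 -9.5 1.3" --pt "-25.5 -9.5 1.3" --pt "-25.5 -9.5 1.3" --yaw '[-8,-15.9,-15.9,-15.9,-15.9,-15.9,-15.9,-15.9]'

```text
clock: 39.1
tool_pos: [0.6134, 0.1321, 0.1996]
ee_rot: [179.2, 4.1, -94.6]
wrist_force: [-0.3, -0.5, -1.9]
grip_width: 0.0535
```

```bash
python3 - <<'E'
from h import *
tgt(*T(0,-.052),.1,85.3);tgt(*T(0,-.052),.027,85.3)
w=cam("wrist"); crop(w,0,0,640,480,1,"pics/w35.png")
E
```

```text
TGT cm [ 0.7 -0.1  9.9] yaw 0.1 dist 0.1 at [0.6134 0.1321 0.1996] [179.2   4.1 -94.6] F [-0.3 -0.5 -1.9] g 0.0535 t 39.1 j1,5,6 [  4.3   4.2 -81.2] toolz [-0.009  0.073 -0.997]
TGT cm [ 1.3 -0.3 17.2] yaw 0.1 dist 0.173 at [0.6134 0.1321 0.1996] [179.2   4.1 -94.6] F [-0.3 -0.5 -1.9] g 0.0535 t 39.1 j1,5,6 [  4.3   4.2 -81.2] toolz [-0.009  0.073 -0.997]
```

View pics/w35.png

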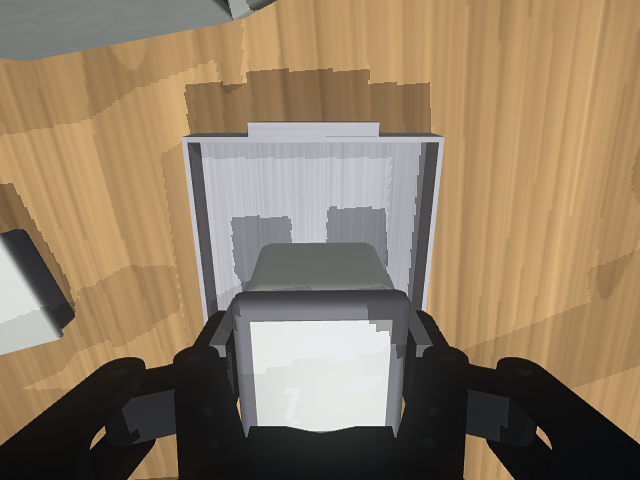

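step_arm --pt "1 -0.1 5" --pt "1.4 -0.2 10" --pt "1.7 -0.2 13" --pt "2 -0.3 16" --pt "2.1 -0.3 17" --pt "2.1 -0.3 17.4" --pt "2.1 -0.3 17.4" --yaw '[0,0,0,0,0,0,0]'

```text
clock: 39.85
tool_pos: [0.6144, 0.123, 0.0262]
ee_rot: [179.3, 4.2, -94.7]
wrist_force: [0.4, -0.6, -1.6]
grip_width: 0.0537
```

```bash
python3 - <<'E'
from h import *
tgt(*T(0,-.06),.026,85.3)
f=cam("side"); crop(f,150,220,350,380,4,"pics/s36.png")
E
```

```text
TGT cm [-0.1  0.2  0. ] yaw -0.0 dist 0.002 at [0.6144 0.123  0.0262] [179.3   4.2 -94.7] F [ 0.4 -0.6 -1.6] g 0.0537 t 39.85 j1,5,6 [  3.4   4.2 -81.9] toolz [-0.006  0.073 -0.997]
```

View pics/s36.png

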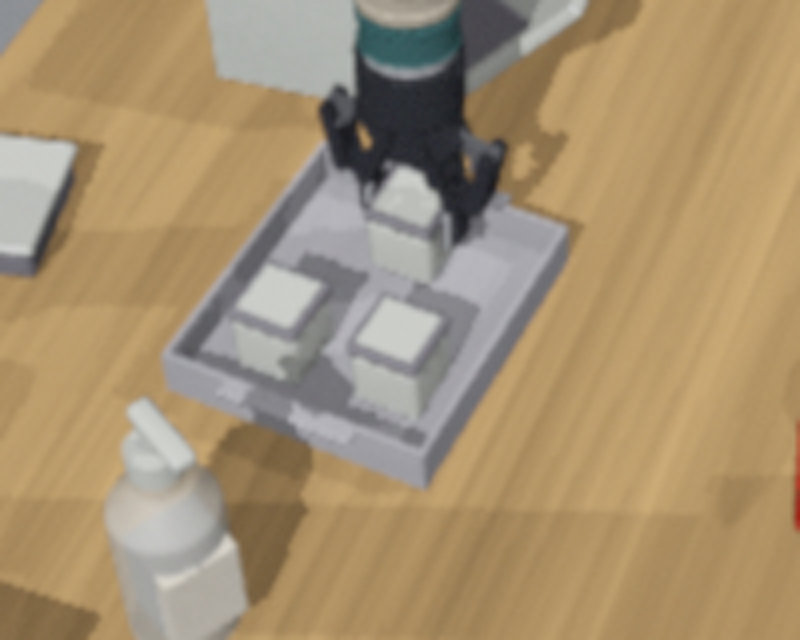

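Release, rise and check everything.

step_arm --pt "0 0 0.2" --pt "0 0 0.2" --pt "0 0 0.2" --pt "0 0 -3" --pt "0 0 -8" --pt "0 0 -13" --pt "0 0 -18" --pt "0 0 -18" --pt "0 0 -18" --yaw '[0,0,0,0,0,0,0,0,0]' --claw 6.8

```text
clock: 40.8
tool_pos: [0.6167, 0.1103, 0.2076]
ee_rot: [179.6, 4.2, -94.6]
wrist_force: [-0.3, 0.5, -1.2]
grip_width: 0.0681
```

```bash
python3 - <<'E'
from h import *
f=cam("side"); crop(f,150,80,450,380,2,"pics/s37.png"); g=cam("top"); crop(g,0,0,640,480,1.2,"pics/t37.png")
tgt(*U(-.2,.0),.24,85.3);tgt(*U(-.2,.0),.24,5.3)
E
```

```text
TGT cm [29.3 11.5 -5.6] yaw 0.0 dist 0.32 at [0.6141 0.1103 0.2037] [179.2   4.1 -94.7] F [ 0.5 -0.1 -0.7] g 0.0678 t 40.9 j1,5,6 [  2.2   4.2 -83.2] toolz [-0.009  0.073 -0.997]
TGT cm [29.3 11.5 -5.6] yaw 80.0 dist 0.32 at [0.6141 0.1103 0.2037] [179.2   4.1 -94.7] F [ 0.5 -0.1 -0.7] g 0.0678 t 40.9 j1,5,6 [  2.2   4.2 -83.2] toolz [-0.009  0.073 -0.997]
```

View pics/s37.png

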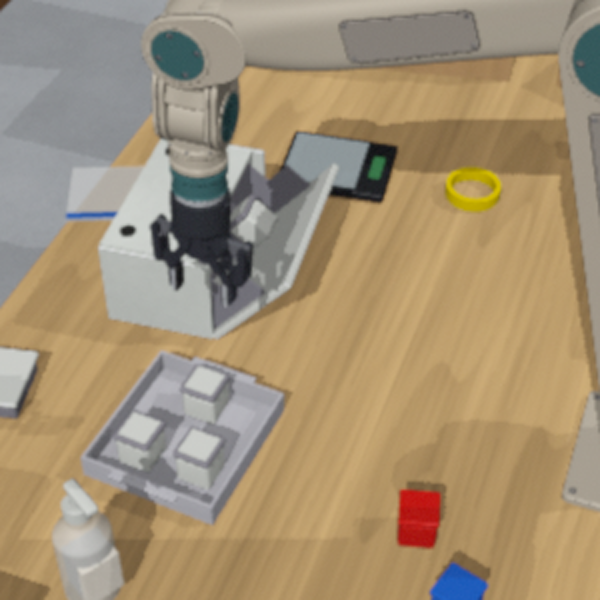

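View pics/t37.png

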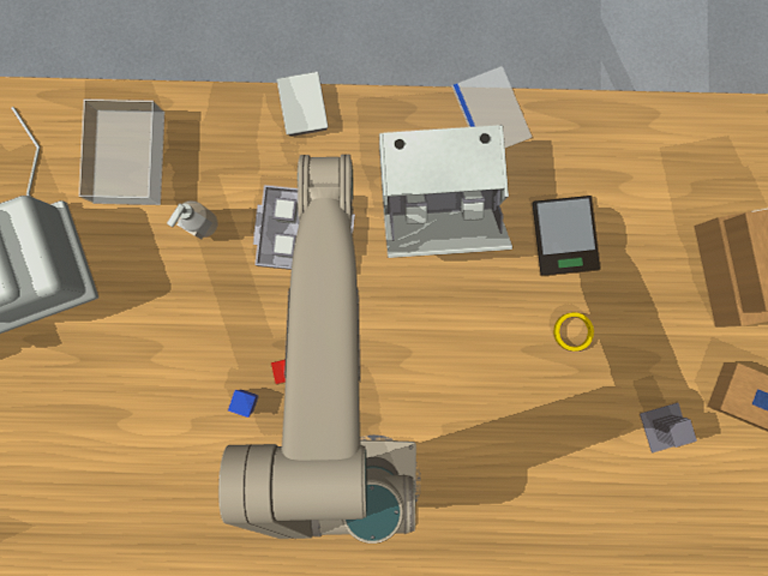

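step_arm --pt "0 0 -4" --pt "5 2 -5.6" --pt "10 4 -5.6" --pt "15 6 -5.6" --pt "20 8 -5.6" --pt "25 10 -5.6" --pt "29.3 11.5 -5.6" --pt "29.3 11.5 -5.6" --pt "29.3 11.5 -5.6" --pt "29.3 11.5 -5.6" --pt "29.3 11.5 -5.6" --pt "29.3 11.5 -5.6" --yaw '[8,16,24,32,40,48,56,64,72,80,80,80]' --claw 0

```text
clock: 42.1
tool_pos: [0.4762, -0.1753, 0.2392]
ee_rot: [175.7, -0.1, -174.5]
wrist_force: [-0.6, 0.1, -0.3]
grip_width: 0.0001
```

```bash
python3 - <<'E'
from h import *
tgt(*U(-.2,.0),.125,5.3)
for th in (.7,.6,.5,.4,.3,.2,.1,0):
    ex=-.18*np.sin(th)-.01*np.cos(th); ez=.01+.18*np.cos(th)-.01*np.sin(th)
    tx=ex-.013; tz=ez-.022
    print(th,"rel start unit x cm",round((tx+.2)*100,1),"z up",round((tz-.125)*100,1))
g=cam("top"); crop(g,200,80,460,300,3,"pics/t38.png")
E
```

```text
TGT cm [-0.  -0.9 11.4] yaw 0.2 dist 0.114 at [ 0.4762 -0.1753  0.2392] [ 1.757e+02 -1.000e-01 -1.745e+02] F [-0.6  0.1 -0.3] g 0.0001 t 42.1 j1,5,6 [-29.6   3.5 -35.2] toolz [-0.01   0.075 -0.997]
0.7 rel start unit x cm 6.3 z up -0.6
0.6 rel start unit x cm 7.7 z up 0.6
0.5 rel start unit x cm 9.2 z up 1.6
0.4 rel start unit x cm 10.8 z up 2.5
0.3 rel start unit x cm 12.4 z up 3.2
0.2 rel start unit x cm 14.1 z up 3.7
0.1 rel start unit x cm 15.9 z up 4.1
0 rel start unit x cm 17.7 z up 4.3
```

View pics/t38.png

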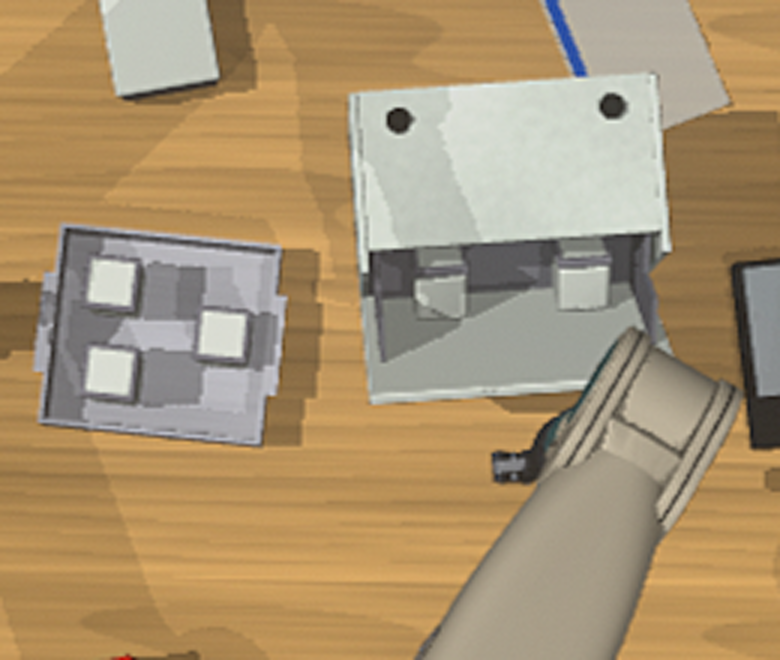

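step_arm --pt "0 -0.3 4" --pt "0 -0.6 8" --pt "0 -0.8 11.4" --pt "0 -0.9 11.4" --pt "0 -0.9 11.4" --yaw '[0,0,0,0,0]'

```text
clock: 42.65
tool_pos: [0.4768, -0.1761, 0.1263]
ee_rot: [175.7, -0.1, -174.6]
wrist_force: [0.0, -0.2, 0.9]
grip_width: -0.0002
```

step_arm --pt "-3 0 0" --pt "-5 0 0.3" --pt "-6.3 0 0.3" --pt "-7.2 0 0" --pt "-8.1 0 -0.9" --pt "-9 0 -1.5" --pt "-10 0 -2.1" --yaw '[0,0,0,0,0,0,0]'

```text
clock: 43.35
tool_pos: [0.5736, -0.1684, 0.1488]
ee_rot: [175.7, -0.4, -174.6]
wrist_force: [-9.2, 0.2, 6.6]
grip_width: 0.0003
```

```bash
python3 - <<'E'
from h import *
tgt(*U(-.023,.0),.17,5.3)
f=cam("side"); crop(f,180,80,380,260,4,"pics/s39.png")
E
```

```text
TGT cm [-7.9  0.3 -2.2] yaw 0.1 dist 0.082 at [ 0.5736 -0.1684  0.1488] [ 175.7   -0.4 -174.6] F [-9.2  0.2  6.6] g 0.0003 t 43.35 j1,5,6 [-24.3   3.5 -29.7] toolz [-0.014  0.073 -0.997]
```

View pics/s39.png

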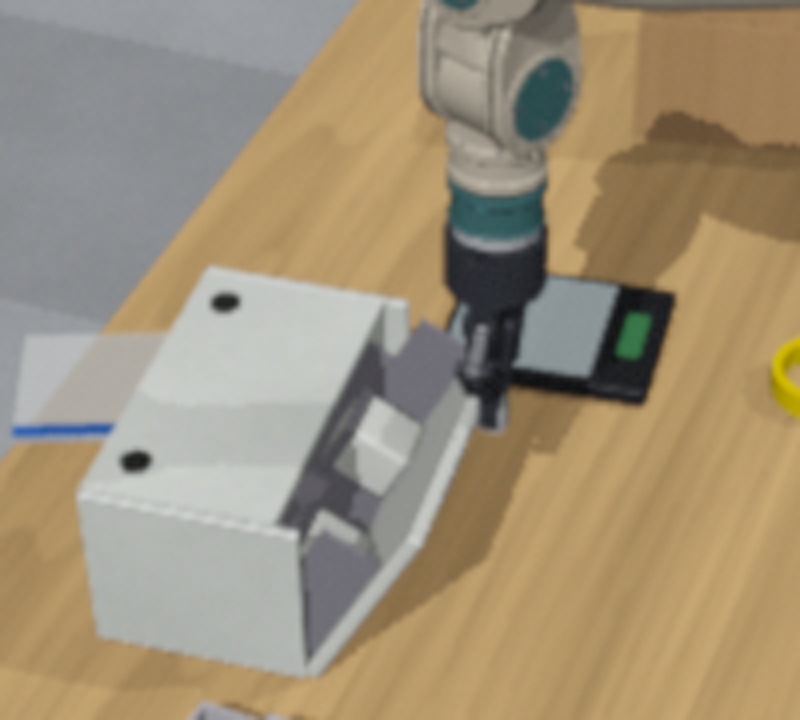

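step_arm --pt "-1 0 -0.6" --pt "-2 0 -1" --pt "-3 0 -1.3" --pt "-4 0 -1.6" --pt "-5 0 -1.8" --pt "-6 0 -2" --pt "-7 0 -2.1" --yaw '[0,0,0,0,0,0,0]'

```text
clock: 44.1
tool_pos: [0.6479, -0.1638, 0.1688]
ee_rot: [175.8, 0.1, -174.6]
wrist_force: [-2.0, -0.1, 1.8]
grip_width: 0.0002
```

```bash
python3 - <<'E'
from h import *
tgt(*U(-.023,.0),.17,5.3)
f=cam("side"); crop(f,180,80,380,260,4,"pics/s40.png")
E
```

```text
TGT cm [-0.5  0.4 -0.1] yaw 0.1 dist 0.006 at [ 0.6479 -0.1638  0.1688] [ 1.758e+02  1.000e-01 -1.746e+02] F [-2.  -0.1  1.8] g 0.0002 t 44.1 j1,5,6 [-21.4   3.8 -26.8] toolz [-0.006  0.073 -0.997]
```

View pics/s40.png

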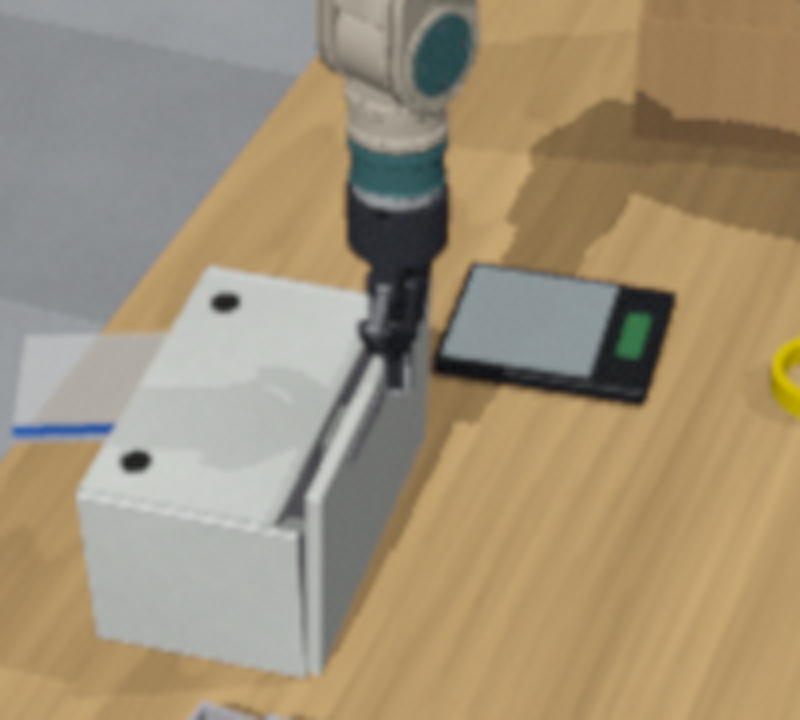

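step_arm --pt "-0.4 0 0" --pt "-0.8 0 0" --pt "-1.1 0 0" --pt "-1.3 0 0" --pt "-1.3 0 0" --yaw '[0,0,0,0,0]'

```text
clock: 44.65
tool_pos: [0.6563, -0.1628, 0.168]
ee_rot: [175.8, -0.4, -174.7]
wrist_force: [-9.2, -1.0, 5.2]
grip_width: 0.0004
```

```bash
python3 - <<'E'
from h import *
tgt(*U(-.023,.0),.17,5.3)
f=cam("side"); crop(f,180,80,380,260,4,"pics/s41.png")
for th in (0,.03,.05,.1):
  for y in (.145,-.145):
    x=-.01*np.cos(th)-.18*np.sin(th); z=.01+.18*np.cos(th)-.01*np.sin(th)
    print(th,((proj(f,[*U(x,y),z])[0]-[180,80])*4).round())
E
```

```text
TGT cm [ 0.4  0.3 -0.2] yaw 0.0 dist 0.005 at [ 0.6563 -0.1628  0.168 ] [ 175.8   -0.4 -174.7] F [-9.2 -1.   5.2] g 0.0004 t 44.65 j1,5,6 [-21.    3.6 -26.4] toolz [-0.014  0.073 -0.997]
0 [311. 492.]
0 [424. 255.]
0.03 [318. 494.]
0.03 [431. 257.]
0.05 [323. 495.]
0.05 [435. 258.]
0.1 [335. 499.]
0.1 [446. 261.]
```

View pics/s41.png

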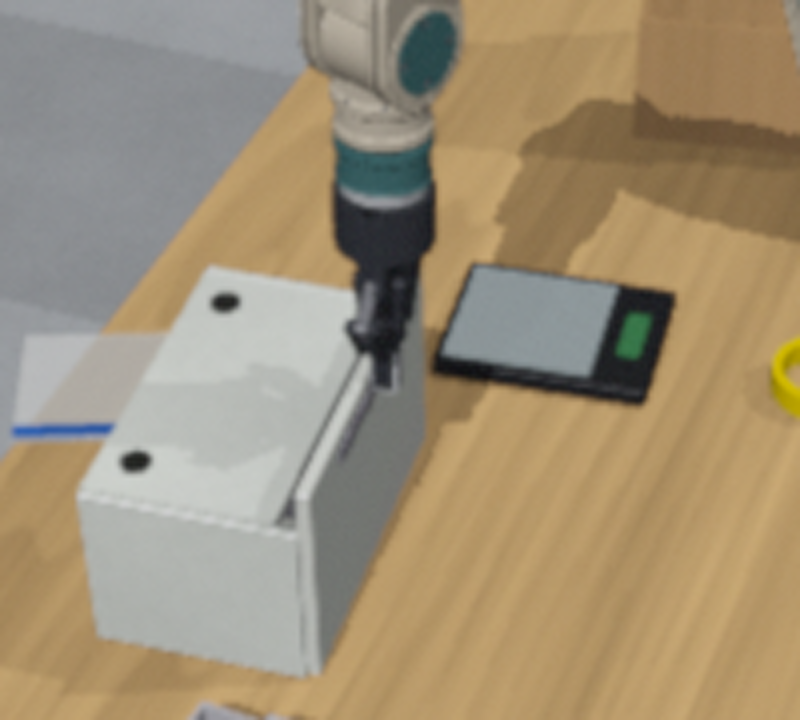

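step_arm --pt "-0.3 0 0" --pt "-0.6 0 0" --pt "-0.8 0 0" --pt "-0.8 0 0" --yaw '[0,0,0,0]'

```text
clock: 45.1
tool_pos: [0.6562, -0.1627, 0.1681]
ee_rot: [175.8, -1.4, -174.8]
wrist_force: [-26.4, -4.6, 15.2]
grip_width: 0.0002
```

step_arm --pt "1.5 0 0" --pt "3 0 0" --pt "6 0 0" --pt "9 0 -4" --pt "12 0 -10" --pt "12 0 -14" --pt "12 0 -14" --pt "12 0 -14" --yaw '[0,0,0,0,0,0,0,0]'

```text
clock: 45.9
tool_pos: [0.5506, -0.184, 0.3108]
ee_rot: [176.0, 0.3, -174.7]
wrist_force: [-0.4, 0.1, -0.4]
grip_width: -0.0002
```

```bash
python3 - <<'E'
from h import *
tgt(*U(-.023,.0),.17,5.3)
f=cam("side"); crop(f,150,80,450,380,2,"pics/s42.png"); crop(f,190,130,310,260,4.6,"pics/s42b.png"); g=cam("top"); crop(g,180,80,460,300,2.8,"pics/t42.png")
w=cam("wrist"); crop(w,0,0,640,480,1,"pics/w42.png")
E
```

```text
TGT cm [-10.3   0.5  14.2] yaw 0.0 dist 0.175 at [ 0.5506 -0.184   0.3108] [ 176.     0.3 -174.7] F [-0.4  0.1 -0.4] g -0.0002 t 45.9 j1,5,6 [-26.7   3.6 -32.1] toolz [-0.001  0.071 -0.997]
```

View pics/s42b.png

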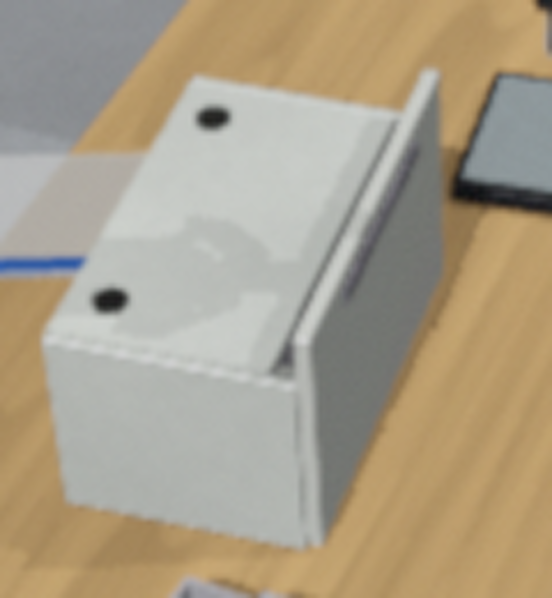

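View pics/s42.png

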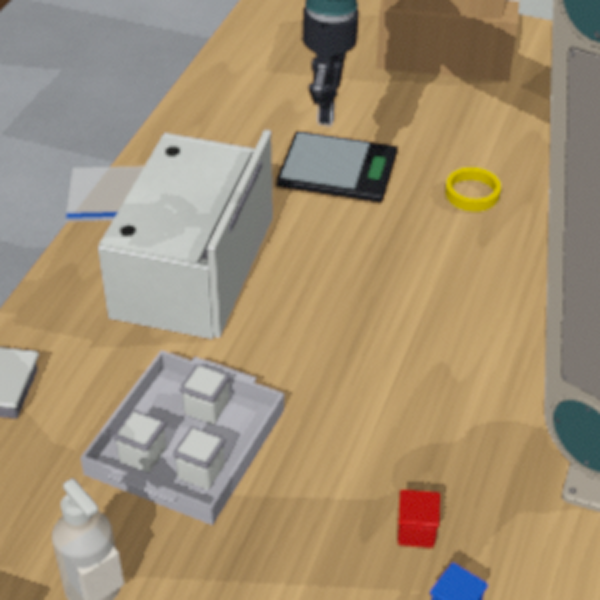

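View pics/t42.png

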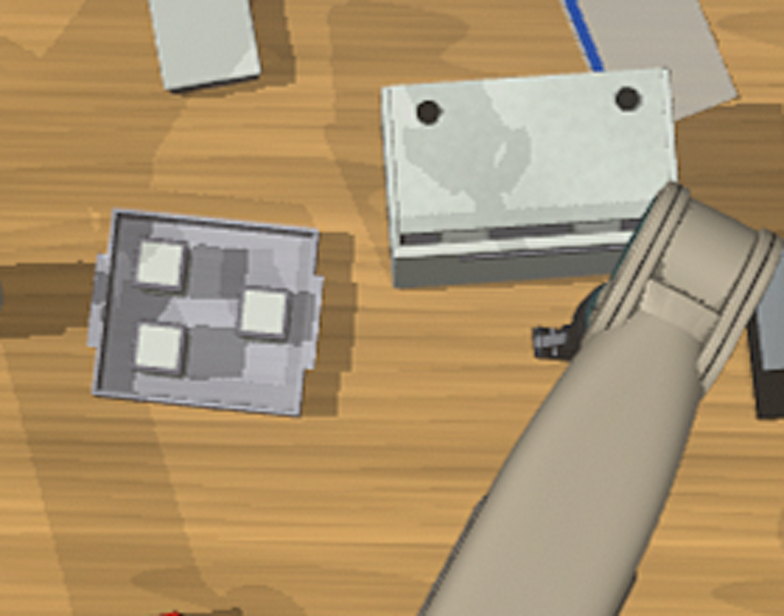

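step_arm --pt "0 0 0" --pt "0 0 0" --pt "0 0 0" --pt "0 0 0" --pt "0 0 0" --pt "0 0 0" --yaw '[0,0,0,0,0,0]'

```text
clock: 46.65
tool_pos: [0.5491, -0.1832, 0.308]
ee_rot: [175.8, 0.0, -174.6]
wrist_force: [0.2, 0.6, -0.0]
grip_width: -0.0002
```

```bash
python3 - <<'E'
from h import *
from plant import close_job
s=sense(); print(s["wrist_force"].round(1),s["clock"]); print(close_job())
E
```

```text
[ 0.2  0.6 -0. ] 46.65
the job is handed in; nothing more can be done
None
```

I opened the bin, sorted all five tubs by weight, shut the bin and handed the job in at 46.7 s. `close_job` gives no verdict.

- **Sorting:** I found five tubs and lifted each one. Two were full (3.3 and about 3.5 N) and went into the bin's pocket. Three were short (1.5 to 1.7 N) and went on the tray floor, none stacked.
- **Last checks:**
  - The bin front stopped hard when pushed, with no movement at about 26 N. Its edge lines up with the shut position in the side view.
  - The three short tubs stand in the tray, and the gripper is clear of everything.
  - The pump bottle, scale, tape roll and the red and blue cubes look unmoved.
- **Not checked:** I last saw the two full tubs lying on their sides in the pocket while the front was still partway open. I could not see them after it shut.
- **What went wrong on the way:**
  - **First pull on the bin:** it slipped over the panel edge, because the fingertips sit about 25 mm higher than `nose_length` says. It pressed on the edge with about 48 N at the wrist; that is over the 40 N limit if the gripper's body, not the fingers, took the load. I corrected for this and the second pull opened the bin to its stop.
  - **Tool tilt:** I drove the last joint to its limit once, which left the tool tilted about 4° for the rest of the run. The later grasps and placings looked good in the pictures.

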